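# Latch a slide case and scan it out with a docked scanner

### The arm

A 7-joint arm with a two-finger parallel gripper is mounted at the origin on a cart in front of the work surface, level with it; the furniture and walls round the work are solid. World frame = base frame: x ahead of the robot, y to its left, z up, the work surface at z = 0. Lengths are in m, angles in degrees, forces in N, time in s.
With the tool pointing down it reaches from about 0.4 to 0.85 m from the base axis. Payload 4.5 kg.
Tool frame: the origin (TCP) lies at the very end of the fingers, on their centre line; the grasp point (between the pads) lies 19 mm behind it; z points along the fingers, y is the line along which they close (so a half turn about z gives the same grasp; the last joint's range is limited). The gripper opens to 88 mm and grips with 3 to 60 N. Pads are 18 mm wide; open, the fingers measure 123 mm over their backs; the gripper's body (75 mm by 187 mm) begins 45 mm behind the grasp point.
Start: joints at [-61.433, 39.483, -11.15, 89.685, 9.013, 51.709, -12.324], TCP at [0.28, 0.559, 0.239] pointing down, gripper open.
Joint ranges: [-172.22, 172.22], [-26.19, 119.32], [-84.43, 86.54], [7.71, 146.69], [-57.33, 237.33], [2.42, 119.75], [-152.13, 152.13]. Speed limits (degrees/s): [147.25, 147.25, 180, 180, 180, 180, 180].

### API

Orientations are given as a 3x3 rotation matrix whose columns are the frame's x, y, z axes.
In Python, from plant import env gives the robot as it stands. The module is installed in compiled form; this text tells all that it offers.
- The arm moves only by the tool step_arm, never from a script. Its argument "series" is a list of rows, each an object with "xyz": the shift along the tool's x, y, z each as a share of 12 cm, from -1 to 1, a list of three; "rot": the turn, a rotation vector about the tool's x, y, z each as a share of pi/2 rad, from -1 to 1, a list of three; "claw": the closure, from 0 (fully open) to 1 (shut). A call has exactly 5 rows; each row is the pose to reach, as a shift and turn from the pose commanded when the call began, along the tool's axes at that moment; what a row does not reach only later rows make up. A row lasts 1/12 s, in which the tool goes at most 41.7 mm and 7.16 degrees, less where a joint would pass 70% of its speed; a pose out of reach is approached as far as the arm can. A call with a number of a shift or a turn outside -1 to 1 is refused whole. A call with a gripper value outside its range is refused whole. The fingers move at their own pace and stop on an object; "force" is the grip in N (left out, the last holds). Time passes only in rows, so rows that repeat a pose let the fingers close, or fill a call up. It gives the time, the measured TCP pose, the force, the opening and the grip force at its end, in the units of the state.
- env.read_state(): the state, without advancing time (a new reading comes with each control period).
- env.snapshot(name): name is "side" or "top"; returns the picture (480x640x3 uint8, red, green, blue); there is no depth.
- env.camera_info(name): a dict with "camera_matrix" (3x3 intrinsics, pixels), "eye" and "rotation" of the camera in the world. Camera axes: x right, y down, z forward; pixel columns grow to the right and rows downward; lengths in m; the calibration is good to about 2 mm. A picture is of the moment at which its call begins. camera_info takes no time and is no camera call.
- env.sign_off(): hands the job in; it is judged then, once.
The state is a dict: "t": time; "joint_positions": joint angles; "qd": joint speeds; "effort": joint torques, N m; "eef_pos": TCP position; "tcp_rot": TCP orientation; "contact_force": force on the tool from outside, world axes, zero at the start; "moment": the same for the moment, N m; "width": opening from 0.0 (shut) to 1.0 (fully open); "gripper_force": force on a finger pad.
Only numpy, scipy, OpenCV 4.12 (cv2) and the standard library are available. Lean on these libraries where they do the work, as an engineer would, in place of code of your own. Each camera call takes 0.05 s, during which the arm holds its last target. There are 200 camera calls.

### The job

Book the slide case out: first swing the hook on its front down until it sits fully home on its pin. Then set the cordless scanner, which was left lying on the bench, nose down in its sloping stand and let go so that it wakes; take it up again so that it can point straight down, aim it at the middle of the barcode label on the lid from about 6 cm above with its wide head lying along the label's length (so the scan line crosses all the bars), and hold it quite still for about two seconds. Finally put it back fully home in its stand, and leave the other things on the bench where they are.

Things in the scene. Friction and masses are not known exactly. Their poses are not given: they have to be found in the camera images.
- case: Closed wooden slide case, 130 (x) x 190 (y) x 75 mm high, fixed to the bench. Origin: centre of its underside; z up, its front (with the hook) faces its own -x, towards the robot.
- hook (a joint): Hinge of the steel hook on the case's front, rad. 0: hangs straight down, its tip under the catch pin (closed, at its stop); grows as the hook swings up to the case's +y side (left seen from the robot), 1.57 = level; stays where it is left (light friction). Turns about the case's x axis through hook_pivot.
- hook_pivot (a point): Point on the hook's pivot axis, 20 mm in front of the case's front face, 64 mm above the bench (same distance from the face as hook_knob).
- hook_knob (a point): Middle of the hook's finger knob, 11 mm in diameter and 11 mm long along the case's x (it spans 15 to 26 mm in front of the case's front face). 28 mm from the pivot axis; with the hook closed it is 10 mm to +y of the pivot and 26 mm below it. The catch pin stands 12 mm out of the face, 35.5 mm below the pivot.
- label_mid (a point): Middle of the white barcode label's face on the case's lid, 76 mm above the bench. Label 46 (x) x 82 mm (y), bars 32 mm tall along x, the code runs 64 mm along y; z points up out of the lid. The label sits off-centre and a little askew.
- scanner: Loose grey stick scanner, 150 mm long, about 130 g. Origin: centre of its flat underside; +x to the nose, z out of its back (trigger side). Handle x -75 to +33 mm, 30 wide (y), 24 thick; wide head x +33 to +75, 48 wide, 30 thick. Looks along +x; scan line along y. Centre of mass about 6 mm behind the origin. Starts lying on its underside on the bench, nose roughly towards the robot.
- scanner_window (a point): Middle of the scanner's window, at its nose: (75, 0, 15) mm in the scanner's frame.
- stand: Fixed black scanner stand: foot 136 x 84 mm, origin at the centre of its underside, low end at its own -x (towards the robot). Its tray: the low 45 mm is a cup for the head, with cheeks 54 mm apart (flared above, 22 mm high) and a 14 mm lip; above, the floor is a spine only 20 mm wide, ending at tray x = -116 mm, so the handle's sides stay free and its tail overhangs.
- tray: Sloping tray of the stand. Origin: low end of the tray's floor where it meets the lip, mid-width, 34 mm above the bench; +x down the slope (45 degrees), z square out of the floor. The docked scanner lies parallel to this frame, underside on the floor, nose against the lip: its origin at x = -75 mm, y = 0, z = 0.
- petri_a: Small clear dish with lid, 45 mm wide, 13 mm high, standing between case and stand. Bystander.
- marker: Red and white marker pen, 135 mm long (its y), lying at the right. Bystander.
- petri_b: Small clear dish, 42 mm wide, 12 mm high, standing beside the case. Bystander.
There are look-alikes about, which are no part of the job. What is shaped like the stand but red is not meant.

How it is judged (in metres and radians):
On the way, in this order (a step that is already met when the one before it is completed fails the run):
1. the hook is swung home on its pin (within 0.06 rad of its stop) (value of joint hook below 0.06 rad), for 0.2 s.
2. the scanner lies home in the stand's tray (within 6 mm along the slope and sideways, 0.12 rad), let go (x of scanner in the frame of tray between -0.081 and -0.069 m and y of scanner in the frame of tray between -0.006 and 0.006 m and z of scanner in the frame of tray between -0.006 and 0.006 m and angle between the x axis of scanner and the x axis of tray, either way round below 0.12 rad and contact force between the fingers and scanner below 0.1 N), for 0.3 s.
3. held still 1.5 s, aimed: the label's middle within 12 mm of the line of sight each way and 35 to 85 mm before the window, line of sight within 17 deg of square, scan line within 17 deg of its length (x of label_mid in the frame of scanner_window between 0.035 and 0.085 m and y of label_mid in the frame of scanner_window between -0.012 and 0.012 m and z of label_mid in the frame of scanner_window between -0.012 and 0.012 m and angle between the x axis of scanner and the z axis of label_mid, either way round below 0.3 rad and angle between the y axis of scanner and the y axis of label_mid, either way round below 0.3 rad and linear speed of scanner below 0.015 m/s and angular speed of scanner below 0.15 rad/s), for 1.5 s.
At the end, for the whole second after the job is handed in: The hook is home (within 0.06 rad of its stop) and the scanner rests in the stand's tray, nose at the lip (origin within 6 mm of its docked place along the slope, sideways and out of the floor, axis within 0.12 rad of the slope), let go and at rest (x of scanner in the frame of tray between -0.081 and -0.069 m and y of scanner in the frame of tray between -0.006 and 0.006 m and z of scanner in the frame of tray between -0.006 and 0.006 m and angle between the x axis of scanner and the x axis of tray, either way round below 0.12 rad and value of joint hook below 0.06 rad and linear speed of scanner below 0.01 m/s); the robot touches nothing.
It fails at once if a bystander (either dish or the marker) is moved more than 30 mm (distance of any of petri_a, petri_b, marker from where it was at the start of the episode above 0.03 m).
It also fails if it takes over 72 s, if anything falls off the work surface, if the arm or the gripper's body presses on something with over 40 N, if the wrist force passes 120 N, or if a joint passes its speed limit or range.

## Working session

There is one attempt and no reset: what is moved stays moved. The work goes in short steps, Python scripts to look and compute and a tool call to move; the robot and the scene stay as the last step left them, time stands still between calls to the robot, and variables do not carry over. Pictures are saved under pics/ and viewed, at most 10 in all, crops included, and the job is handed in when it is done.

Besides the shell and the picture viewer there is one more tool, called after "Emit:" by a JSON object that holds its "op" and its "data", one argument or row to a line. step_arm: Moves the arm, as the interface text tells. Its arguments: {"type":"object","properties":{"series":{"type":"array"},"force":{"type":"number"}},"required":["series"]}

```bash
mkdir -p pics; python3 - <<'E'
from plant import env
import cv2
for n in("side","top"):
    im=env.snapshot(n); cv2.imwrite(f"pics/{n}0.png",im[:,:,::-1]); c=env.camera_info(n); print(n,c)
s=env.read_state();print(s)
E
```

```text
side {'camera_matrix': array([[479.30351128,   0.        , 327.18173059],
       [  0.        , 479.30351128, 246.60125355],
       [  0.        ,   0.        ,   1.        ]]), 'eye': array([ 0.10897249, -0.69709385,  0.91647153]), 'rotation': array([[ 0.89658655, -0.32097809,  0.30513214],
       [-0.44286239, -0.64617586,  0.62155423],
       [-0.00233627, -0.69240871, -0.72150171]])}
top {'camera_matrix': array([[613.44151577,   0.        , 326.5842968 ],
       [  0.        , 613.44151577, 237.93774869],
       [  0.        ,   0.        ,   1.        ]]), 'eye': array([-0.11995253, -0.15569481,  1.6615245 ]), 'rotation': array([[ 0.30281966, -0.88822367,  0.34548367],
       [-0.95299183, -0.27827476,  0.11987379],
       [-0.01033535, -0.36554326, -0.93073697]])}
{'t': 0.1, 'joint_positions': array([-61.43269087,  39.52900718, -11.14633207,  89.73948236,
         9.01261735,  51.70988871, -12.32403436]), 'qd': array([-0.02788691, -0.14850995, -0.03446703, -0.24477194,  0.03856833,
       -0.07413317,  0.05447117]), 'effort': array([-3.52705945e-03, -5.28491807e+01, -1.27145637e+00, -1.53837436e+01,
       -5.25639381e-02,  1.93141008e-03,  2.95357415e-05]), 'eef_pos': array([0.27991945, 0.55816374, 0.23798124]), 'tcp_rot': array([[-8.93958025e-01,  4.48150223e-01, -6.54062758e-04],
       [ 4.48150686e-01,  8.93956686e-01, -1.55133368e-03],
       [-1.10526757e-04, -1.67994586e-03, -9.99998583e-01]]), 'contact_force': array([-0.03810707, -0.41068406, -0.25157861]), 'moment': array([ 0.01980777,  0.00130463, -0.0592376 ]), 'gripper_force': 0.0, 'width': 0.9971338876320915}
```

View pics/top0.png

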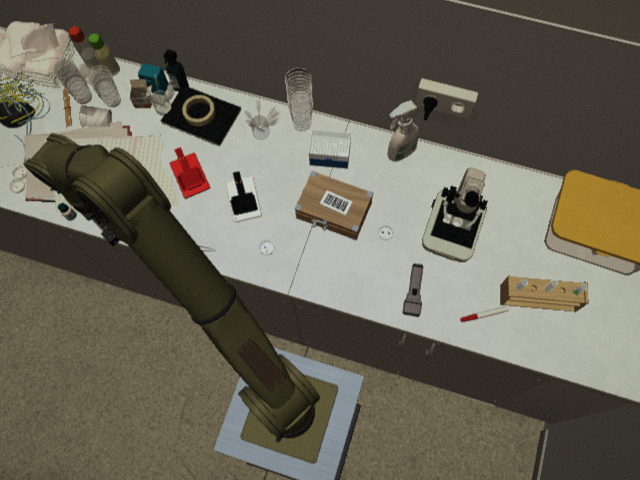

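View pics/side0.png

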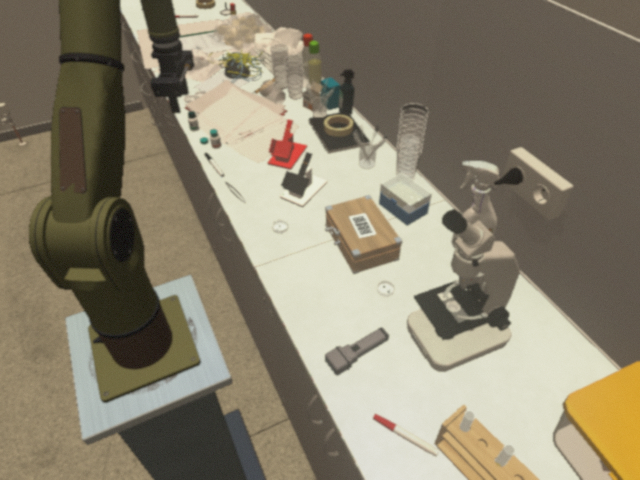

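The pictures show these candidates, in top-view pixels:
- **Stand:** the black one at (243,196); the red one at (187,172) is a look-alike.
- **Case:** the wooden one at (334,204), with its hook near (319,224). The blue box at (330,148) and the rack at (544,292) are not it.
- **Scanner:** the grey stick at (414,290). The marker at (484,314) is a bystander.

I choose the black stand, the wooden case and the grey stick, and will check them in close crops.

```bash
python3 - <<'E'
import cv2,numpy as np
t=cv2.imread("pics/top0.png");s=cv2.imread("pics/side0.png")
def crop(im,x,y,w,h,W,H): return cv2.resize(im[y:y+h,x:x+w],(W,H),interpolation=cv2.INTER_CUBIC)
# 1: top: case 100x75 @ (285,165) x8
cv2.imwrite("pics/c1.png",crop(t,285,165,100,75,800,600))
a=crop(t,218,165,50,60,400,480) ; b=crop(t,390,255,50,70,400,560)
o=np.zeros((600,800,3),np.uint8); o[:480,:400]=a; o[:560,400:]=b; cv2.imwrite("pics/c2.png",o)
a=crop(s,320,190,90,90,540,540); b=crop(s,270,140,60,70,360//1,420)
o=np.zeros((600,800,3),np.uint8); o[:400,:400]=crop(s,320,190,80,80,400,400); o[:400,400:]=crop(s,270,140,64,64,400,400); o[400:600,:400]=crop(s,315,320,80,40,400,200)[:, :]; o[400:,400:]=crop(s,315,345,80,40,400,200)
cv2.imwrite("pics/c3.png",o)
E
```

```text
(no output)
```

View pics/c1.png

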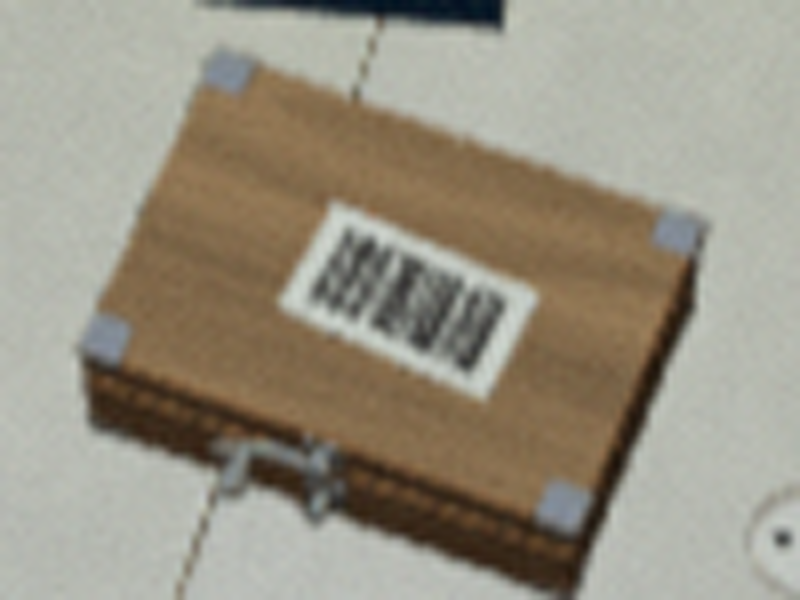

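View pics/c2.png

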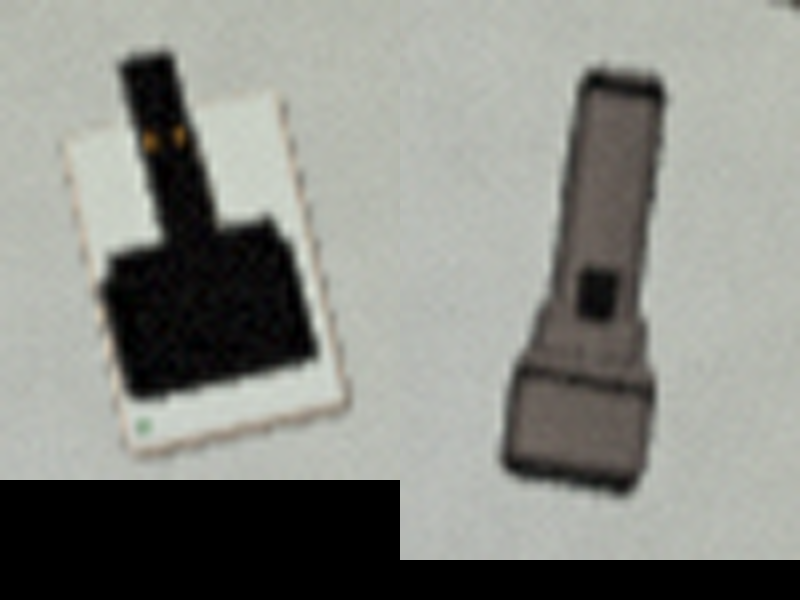

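View pics/c3.png

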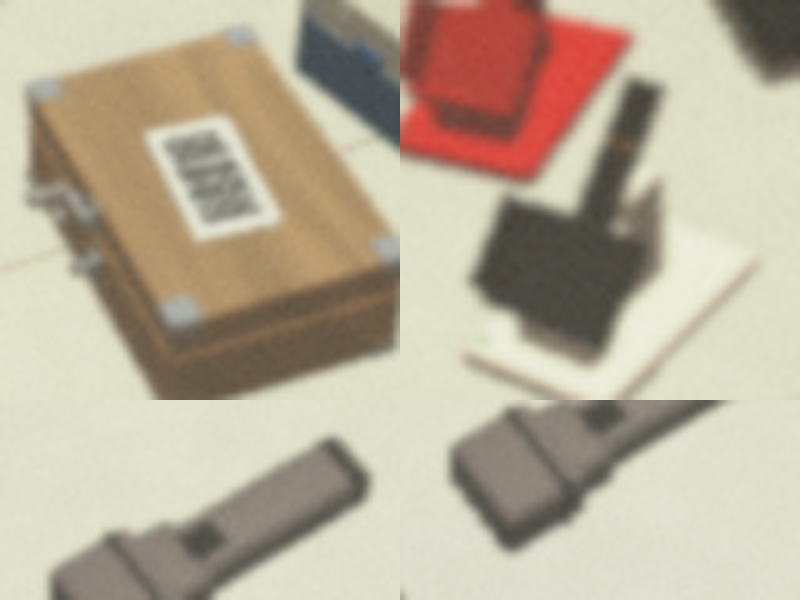

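The crops confirm the choice: the black-trayed stand on its pale foot, the wooden case with label corners at crop-1 (333,200), (540,295), (487,402), (277,302), and the hook near level with its knob at about (232,482) and pivot at about (320,455). The grey scanner lies nose towards the robot. Next I fit the poses.

```bash
cat > h.py <<'E'
import numpy as np
from scipy.optimize import least_squares
from scipy.spatial.transform import Rotation as Ro
from plant import env
C={n:env.camera_info(n) for n in("side","top")}
def proj(n,P):
    c=C[n];q=(np.asarray(P)-c["eye"])@c["rotation"];q=q@c["camera_matrix"].T;return q[...,:2]/q[...,2:]
def ray(n,uv,z=None):
    c=C[n];d=c["rotation"]@np.linalg.solve(c["camera_matrix"],[*uv,1]);return c["eye"]+d*(z-c["eye"][2])/d[2]
def px(x0,y0,s,u,v): return (x0+(u+.5)/s-.5,y0+(v+.5)/s-.5)
def fit(pts,z0,x0,R0=np.eye(3)):
    # pts: (cam,(u,v),(mm)); pose x,y,yaw
    def f(p):
        R=Ro.from_euler('z',p[2]).as_matrix()@R0
        return np.concatenate([proj(n,R@(np.array(l)/1e3)+[p[0],p[1],z0])-uv for n,uv,l in pts])
    r=least_squares(f,x0);return r.x,r.fun.reshape(-1,2)
RT=np.array([[-1,0,-1],[0,-2**.5,0],[-1,0,1]])/2**.5  # tray in stand frame
E
python3 - <<'E'
from h import *
np.set_printoptions(precision=4,suppress=True)
c1=lambda u,v:px(285,165,8,u,v); c2=lambda u,v:px(218,165,8,u,v); c2s=lambda u,v:px(390,255,8,u-400,v)
s1=lambda u,v:px(320,190,5,u,v); s2=lambda u,v:px(270,140,6.25,u-400,v)
T=[("top",c1(213,47),(65,95,75)),("top",c1(708,218),(65,-95,75)),("top",c1(82,352),(-65,95,75)),("top",c1(580,540),(-65,-95,75))]
S=[("side",s1(27,88),(-65,95,75)),("side",s1(250,25),(65,95,75)),("side",s1(168,335),(-65,-95,75))]
for q in(T,S,T+S): p,r=fit(q,0,[.6,0,0]);print("case",p,r.round(1).tolist())
pc=p
L=[(23,41,0),(23,-41,0),(-23,-41,0),(-23,41,0)]
T=[("top",c1(*a),l) for a,l in zip([(333,200),(540,295),(487,402),(277,302)],L)]
S=[("side",s1(*a),l) for a,l in zip([(222,114),(283,218),(200,242),(144,131)],L)]
for q in(T,S,T+S): p,r=fit(q,.076,[.6,0,0]);print("label",p,r.round(1).tolist())
for h in(0,5,8):
    T=[("top",c2(*a),l) for a,l in zip([(68,138),(280,92),(350,405),(135,455)],[(68,42,h),(68,-42,h),(-68,-42,h),(-68,42,h)])]
    p,r=fit(T,0,[.6,.2,0]);print("foot",h,p,r.round(1).tolist())
ps=p
T=[("top",c2(120,60),(-116,10,0)),("top",c2(172,52),(-116,-10,0))]
T=[(n,u,(l[0],-l[1],0)) for n,u,l in T]
S=[("side",s2(630,78),(-116,-10,0)),("side",s2(662,88),(-116,10,0))]
for q in(T,S,T+S): p,r=fit(q,.034,[.6,.2,ps[2]],RT);print("tray",p,r.round(1).tolist())
T=[("top",c2s(*a),l) for a,l in zip([(587,70),(664,80),(505,458),(642,478),(510,474),(632,495)],[(-75,-15,24),(-75,15,24),(75,-24,30),(75,24,30),(75,-24,0),(75,24,0)])]
p,r=fit(T,0,[.45,-.2,3.14]);print("scan",p,r.round(1).tolist())
print("side pred", [proj("side",Ro.from_euler('z',p[2]).as_matrix()@(np.array(l)/1e3)+[p[0],p[1],0]).round(1) for l in [(-75,-15,24),(-75,15,24),(75,-24,30),(75,24,30)]])
# hook knob
R=Ro.from_euler('z',pc[2]).as_matrix()
for y in (-20,-10,0,10,20,30,40): print(y,proj("top",R@np.array([-.085,y/1e3,.064])+[pc[0],pc[1],0]),proj("side",R@np.array([-.085,y/1e3,.064])+[pc[0],pc[1],0]))
print("knob",c1(232,482),"side",s1(37,195),"piv",c1(320,452),s1(88,212))
E
```

```text
case [ 0.5846  0.0635 -0.0691] [[0.4, 0.2], [0.0, 0.3], [-0.5, 0.2], [0.1, -0.7]]
case [ 0.5799  0.0604 -0.0884] [[-0.2, -0.2], [-0.0, 0.8], [0.2, -0.4]]
case [ 0.5827  0.0628 -0.0755] [[0.6, 0.7], [0.2, 1.2], [-0.5, 0.6], [-0.1, 0.1], [0.1, -0.8], [-0.1, -0.1], [1.3, -1.3]]
label [ 0.5809  0.0571 -0.1629] [[0.3, 0.1], [0.1, -0.1], [-0.4, -0.3], [-0.0, 0.4]]
label [ 0.5779  0.0571 -0.1347] [[0.4, -0.0], [0.4, 0.1], [-0.2, -0.5], [-0.5, 0.4]]
label [ 0.5793  0.0573 -0.1482] [[-0.1, 0.7], [-0.1, 0.1], [-0.4, 0.1], [-0.3, 1.1], [1.1, -0.2], [0.6, 0.0], [-0.0, -0.8], [0.1, 0.1]]
foot 0 [0.5438 0.3338 0.5495] [[-0.4, -0.2], [0.3, -0.5], [0.6, 0.2], [-0.5, 0.4]]
foot 5 [0.5418 0.3323 0.5495] [[-0.5, -0.2], [0.3, -0.6], [0.6, 0.3], [-0.5, 0.4]]
foot 8 [0.5406 0.3314 0.5495] [[-0.5, -0.3], [0.3, -0.6], [0.7, 0.3], [-0.5, 0.5]]
tray [0.4963 0.3125 0.4723] [[-0.3, 0.0], [0.3, -0.0]]
tray [0.4935 0.3072 0.5156] [[-0.3, -0.4], [0.3, 0.3]]
tray [0.4949 0.3108 0.4894] [[-0.4, 0.7], [0.1, 0.6], [0.3, -0.9], [0.7, -0.2]]
scan [ 0.4191 -0.2232  3.2764] [[-0.3, -1.5], [0.6, -1.0], [0.2, 0.1], [0.6, 0.5], [-1.6, 0.8], [0.4, 1.0]]
side pred [array([382.7, 324. ]), array([391.3, 333.4]), array([324.7, 352.6]), array([337.6, 369.5])]
-20 [329.3696 230.6155] [334.7328 240.0335]
-10 [326.0708 229.3972] [333.2033 237.4064]
0 [322.7776 228.1809] [331.6901 234.8071]
10 [319.4899 226.9667] [330.1929 232.2353]
20 [316.2077 225.7545] [328.7114 229.6905]
30 [312.9311 224.5444] [327.2455 227.1723]
40 [309.6599 223.3363] [325.7947 224.6804]
knob (313.5625, 224.8125) side (327.0, 228.6) piv (324.5625, 221.0625) (337.2, 232.0)
```

```bash
cat > ov.py <<'E'
from h import *
import cv2
t=cv2.imread("pics/top0.png");s=cv2.imread("pics/side0.png")
IM={"top":t,"side":s}
def pose(x,y,yaw,z=0,R0=np.eye(3)): return Ro.from_euler('z',yaw).as_matrix()@R0,np.array([x,y,z])
def W(p,l): return (np.array(l)/1e3)@p[0].T+p[1]
def tile(n,x0,y0,s,w,h,lines):
    im=cv2.resize(IM[n][y0:y0+h//s,x0:x0+w//s],(w,h),interpolation=cv2.INTER_CUBIC)
    for pts,col,cl in lines:
        q=(proj(n,pts)-[x0,y0]+.5)*s-.5
        cv2.polylines(im,[np.round(q*16).astype(int).reshape(-1,1,2)],cl,col,1,cv2.LINE_AA,4)
    return im
E
cat > a.py <<'E'
from ov import *
np.set_printoptions(precision=4,suppress=True)
foot=pose(.5418,.3323,.5495); tray=pose(.4977,.3061,.5495,.034,RT); sc=pose(.4191,-.2232,3.2764)
G,Rd,B=(0,255,0),(0,0,255),(255,128,0)
ft=[(W(foot,[(68,42,5),(68,-42,5),(-68,-42,5),(-68,42,5)]),Rd,1),
 (W(tray,[(-116,10,0),(-116,-10,0),(-45,-10,0),(-45,10,0)]),G,1),
 (W(tray,[(0,27,0),(-45,27,0),(-45,27,22),(0,27,22)]),G,1),(W(tray,[(0,-27,0),(-45,-27,0),(-45,-27,22),(0,-27,22)]),B,1),(W(tray,[(0,-27,14),(0,27,14)]),Rd,0)]
sl=[(W(sc,[(-75,15,24),(-75,-15,24),(33,-15,24),(33,15,24)]),G,1),(W(sc,[(33,24,30),(33,-24,30),(75,-24,30),(75,24,30)]),G,1),(W(sc,[(75,24,0),(75,-24,0)]),Rd,0)]
o=np.vstack([np.hstack([tile("top",215,165,6,400,300,ft),tile("top",385,260,6,400,300,sl)][:2]),np.hstack([tile("side",275,150,6,400,300,ft),tile("side",320,325,6,400,300,sl)])]) if 0 else None
def pad(i): 
    z=np.zeros((300,400,3),np.uint8); z[:i.shape[0],:i.shape[1]]=i; return z
o=np.vstack([np.hstack([pad(tile("top",213,165,5,400,300,ft)),pad(tile("top",380,260,5,400,300,sl))]),np.hstack([pad(tile("side",265,145,5,400,300,ft)),pad(tile("side",318,320,5,400,300,sl))])])
cv2.imwrite("pics/o1.png",o)
# hook in case frame: triangulate on plane x=-85.5
for cs in [(.5827,.0628,-.0755)]:
    R,p=pose(*cs)
    for nm,n,uv,xx in [("knob","top",(313.7,224.6),-.091),("knob","side",(326.9,228.8),-.091),("pivface","top",(324.56,221),-.07),("pivface","side",(337.2,232),-.07),("pin","top",(324.7,228),-.077),("pin","side",(336.5,242.2),-.077)]:
        c=C[n];d=R.T@(c["rotation"]@np.linalg.solve(c["camera_matrix"],[*uv,1]));e=R.T@(c["eye"]-p)
        print(nm,n,(e+d*(xx-e[0])/d[0])*1e3)
E
python3 a.py
```

```text
knob top [-91.      24.6123  81.7558]
knob side [-91.      17.3804  71.7126]
pivface top [-70.       0.3912  82.6019]
pivface side [-70.      -0.0908  68.4919]
pin top [-77.      -2.3905  49.4868]
pin side [-77.     -12.8901  46.4633]
```

View pics/o1.png

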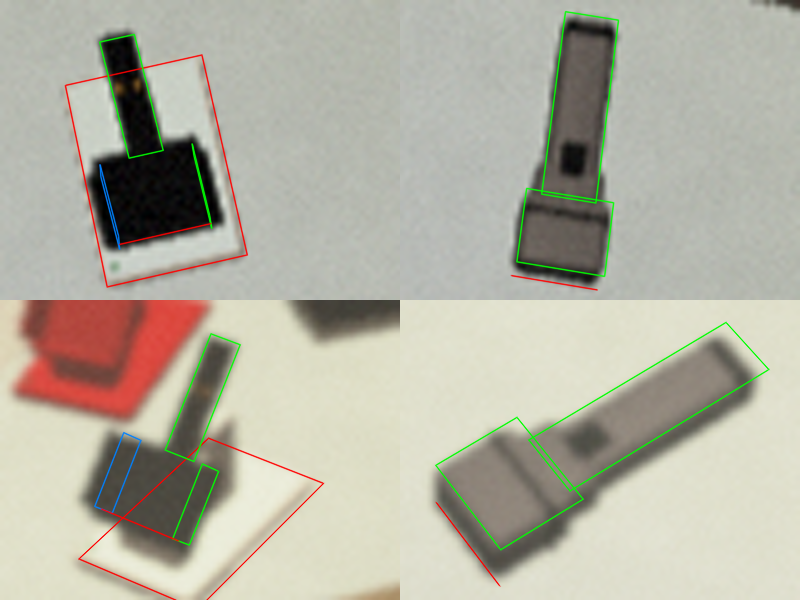

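The overlay shows the stand model matching the image well. The scanner is right to about 2 mm. Now a small planner that turns targets into tool-frame shares.

```bash
cat > pl.py <<'E'
from h import *
np.set_printoptions(precision=4,suppress=True)
def state():
    s=env.read_state();print("t %.2f"%s["t"],s["eef_pos"],"z",s["tcp_rot"][:,2],"F",s["contact_force"].round(1),"w %.3f g %.1f"%(s["width"],s["gripper_force"]));return s["eef_pos"],s["tcp_rot"]
def tool(yaw,t):
    "tool y along world angle yaw+90, tool z tilted t deg forward (along yaw) from down; x chosen backward/forward by sign"
    c,s=np.cos(np.radians(t)),np.sin(np.radians(t))
    z=np.array([s,0,-c]);y=np.array([0,1,0]);R=np.column_stack([np.cross(y,z),y,z])
    return Ro.from_euler('z',yaw).as_matrix()@R
def plan(targets,p=None,R=None):
    if p is None: p,R=state()
    for tp,tR,*nmin in targets:
        if tR is None: tR=R
        tp=np.asarray(tp,float)
        rv=(R.T@tR); ang=Ro.from_matrix(rv).as_rotvec()
        n=max(int(np.ceil(np.abs(R.T@(tp-p)).max()/.118)),int(np.ceil(np.linalg.norm(ang)/.58)),*(nmin or [1]))
        p0,R0=p,R
        for k in range(1,n+1):
            pk=p0+(tp-p0)*k/n;Rk=R0@Ro.from_rotvec(ang*k/n).as_matrix()
            d=(R.T@(pk-p)/.12).round(3);r=(Ro.from_matrix(R.T@Rk).as_rotvec()/(np.pi/2)).round(3)
            print("xyz",d.tolist(),"rot",r.tolist())
            p=p+R@(d*.12);R=R@Ro.from_rotvec(r*np.pi/2).as_matrix()
    return p,R
def flip(R): return R@np.diag([-1,-1,1.])
def case(x,y,z,P=(.583,.063,-.073)): return Ro.from_euler('z',P[2]).as_matrix()@(np.array([x,y,z])/1e3)+[P[0],P[1],0]
E
python3 - <<'E'
from pl import *
p,R=state()
T=tool(-.073,0);print(T)
plan([(case(-87,28,180),T),(case(-87,28,105),T)],p,R)
E
```

```text
t 0.10 [0.2799 0.5582 0.238 ] z [-0.0007 -0.0016 -1.    ] F [-0.  -0.4 -0.3] w 0.997 g 0.0
[[-0.9973  0.0729  0.    ]
 [ 0.0729  0.9973  0.    ]
 [ 0.      0.     -1.    ]]
xyz [-0.837, -0.654, 0.122] rot [-0.0, -0.0, -0.062]
xyz [-0.769, -0.733, 0.122] rot [-0.001, -0.0, -0.063]
xyz [-0.694, -0.805, 0.121] rot [0.0, -0.0, -0.062]
xyz [-0.611, -0.869, 0.121] rot [-0.0, -0.0, -0.062]
xyz [-0.0, 0.0, 0.625] rot [-0.0, -0.0, -0.0]
```

Emit:
{"op": "step_arm", "data": {
  "series": [
    {"xyz":[-0.837,-0.654,0.122],"rot":[0,0,-0.062],"claw":1},
    {"xyz":[-0.837,-0.654,0.122],"rot":[0,0,-0.062],"claw":1},
    {"xyz":[-0.837,-0.654,0.122],"rot":[0,0,-0.062],"claw":1},
    {"xyz":[-0.837,-0.654,0.122],"rot":[0,0,-0.062],"claw":1},
    {"xyz":[-0.837,-0.654,0.122],"rot":[0,0,-0.062],"claw":1}
  ],
  "force": 30
}}

```text
t: 0.52
eef_pos: [0.3368, 0.4398, 0.2235]
tcp_rot: [[-0.931, 0.365, 0.0], [0.365, 0.931, -0.004], [-0.001, -0.003, -1.0]]
contact_force: [-0.5, 0.2, 0.1]
width: 0.648
gripper_force: 0.0
```

Emit:
{"op": "step_arm", "data": {
  "series": [
    {"xyz":[-0.769,-0.733,0.122],"rot":[0,0,-0.063],"claw":1},
    {"xyz":[-0.769,-0.733,0.122],"rot":[0,0,-0.063],"claw":1},
    {"xyz":[-0.769,-0.733,0.122],"rot":[0,0,-0.063],"claw":1},
    {"xyz":[-0.769,-0.733,0.122],"rot":[0,0,-0.063],"claw":1},
    {"xyz":[-0.769,-0.733,0.122],"rot":[0,0,-0.063],"claw":1}
  ]
}}

```text
t: 0.93
eef_pos: [0.3903, 0.3266, 0.2091]
tcp_rot: [[-0.963, 0.269, -0.0], [0.269, 0.963, -0.001], [-0.0, -0.001, -1.0]]
contact_force: [-0.3, 0.7, -0.8]
width: 0.265
gripper_force: 0.0
```

Emit:
{"op": "step_arm", "data": {
  "series": [
    {"xyz":[-0.694,-0.805,0.121],"rot":[0,0,-0.062],"claw":1},
    {"xyz":[-0.694,-0.805,0.121],"rot":[0,0,-0.062],"claw":1},
    {"xyz":[-0.694,-0.805,0.121],"rot":[0,0,-0.062],"claw":1},
    {"xyz":[-0.694,-0.805,0.121],"rot":[0,0,-0.062],"claw":1},
    {"xyz":[-0.694,-0.805,0.121],"rot":[0,0,-0.062],"claw":1}
  ]
}}

```text
t: 1.35
eef_pos: [0.445, 0.2128, 0.1947]
tcp_rot: [[-0.985, 0.173, 0.0], [0.173, 0.985, 0.0], [-0.0, 0.0, -1.0]]
contact_force: [0.3, 0.4, 0.8]
width: 0.005
gripper_force: 0.0
```

Emit:
{"op": "step_arm", "data": {
  "series": [
    {"xyz":[-0.611,-0.869,0.121],"rot":[0,0,-0.062],"claw":1},
    {"xyz":[-0.611,-0.869,0.121],"rot":[0,0,-0.062],"claw":1},
    {"xyz":[-0.611,-0.869,0.121],"rot":[0,0,-0.062],"claw":1},
    {"xyz":[-0.611,-0.869,0.121],"rot":[0,0,-0.062],"claw":1},
    {"xyz":[-0.611,-0.869,0.121],"rot":[0,0,-0.062],"claw":1}
  ]
}}

```text
t: 1.77
eef_pos: [0.4996, 0.0984, 0.1803]
tcp_rot: [[-0.997, 0.076, 0.001], [0.076, 0.997, 0.001], [-0.001, 0.001, -1.0]]
contact_force: [-0.1, 0.7, -0.1]
width: 0.003
gripper_force: 0.0
```

```bash
python3 - <<'E'
from pl import *
p,R=state()
T=tool(-.073,0)
plan([(case(-87,28,100),T),(case(-87,28,75),T,2),(case(-87,28,50),T,2)],p,R)
E
```

```text
t 1.77 [0.4996 0.0984 0.1803] z [ 0.0009  0.0011 -1.    ] F [-0.1  0.7 -0.1] w 0.003 g 0.0
xyz [0.011, -0.011, 0.669] rot [0.001, 0.0, -0.002]
xyz [0.0, 0.0, 0.104] rot [-0.0, 0.0, 0.0]
xyz [0.0, 0.0, 0.104] rot [-0.0, 0.0, 0.0]
xyz [0.0, 0.0, 0.104] rot [-0.0, 0.0, 0.0]
xyz [0.001, 0.0, 0.104] rot [-0.0, 0.0, 0.0]
```

Emit:
{"op": "step_arm", "data": {
  "series": [
    {"xyz":[0.01,-0.01,0.2],"rot":[0,0,0],"claw":1},
    {"xyz":[0.01,-0.01,0.4],"rot":[0,0,0],"claw":1},
    {"xyz":[0.01,-0.01,0.55],"rot":[0,0,0],"claw":1},
    {"xyz":[0.01,-0.01,0.67],"rot":[0,0,0],"claw":1},
    {"xyz":[0.01,-0.01,0.67],"rot":[0,0,0],"claw":1}
  ]
}}

```text
t: 2.18
eef_pos: [0.4953, 0.1014, 0.0982]
tcp_rot: [[-0.998, 0.067, -0.004], [0.067, 0.998, 0.002], [0.004, 0.002, -1.0]]
contact_force: [-0.7, 0.3, -0.1]
width: 0.002
gripper_force: 0.0
```

Emit:
{"op": "step_arm", "data": {
  "series": [
    {"xyz":[0,0,0.04],"rot":[0,0,0],"claw":1},
    {"xyz":[0,0,0.08],"rot":[0,0,0],"claw":1},
    {"xyz":[0,0,0.12],"rot":[0,0,0],"claw":1},
    {"xyz":[0,0,0.16],"rot":[0,0,0],"claw":1},
    {"xyz":[0,0,0.2],"rot":[0,0,0],"claw":1}
  ]
}}

```text
t: 2.6
eef_pos: [0.4975, 0.0971, 0.0761]
tcp_rot: [[-0.997, 0.074, 0.001], [0.074, 0.997, 0.001], [-0.001, 0.001, -1.0]]
contact_force: [0.1, -0.2, 0.2]
width: 0.005
gripper_force: 0.0
```

Emit:
{"op": "step_arm", "data": {
  "series": [
    {"xyz":[0,0,0.04],"rot":[0,0,0],"claw":1},
    {"xyz":[0,0,0.08],"rot":[0,0,0],"claw":1},
    {"xyz":[0,0,0.12],"rot":[0,0,0],"claw":1},
    {"xyz":[0,0,0.16],"rot":[0,0,0],"claw":1},
    {"xyz":[0,0,0.2],"rot":[0,0,0],"claw":1}
  ]
}}

```text
t: 3.02
eef_pos: [0.4971, 0.0962, 0.0515]
tcp_rot: [[-0.997, 0.074, -0.0], [0.074, 0.997, -0.001], [0.0, -0.001, -1.0]]
contact_force: [1.4, -1.9, 2.0]
width: 0.001
gripper_force: 1.0
```

Emit:
{"op": "step_arm", "data": {
  "series": [
    {"xyz":[0,0,-0.1],"rot":[0,0,0],"claw":1},
    {"xyz":[0,0.1,-0.1],"rot":[0,0,0],"claw":1},
    {"xyz":[0,0.22,-0.1],"rot":[0,0,0],"claw":1},
    {"xyz":[0,0.22,0.05],"rot":[0,0,0],"claw":1},
    {"xyz":[0,0.22,0.17],"rot":[0,0,0],"claw":1}
  ]
}}

```text
t: 3.43
eef_pos: [0.5, 0.1261, 0.0313]
tcp_rot: [[-0.997, 0.071, 0.003], [0.071, 0.997, 0.003], [-0.002, 0.003, -1.0]]
contact_force: [-0.5, -0.3, 1.0]
width: 0.007
gripper_force: 0.0
```

Emit:
{"op": "step_arm", "data": {
  "series": [
    {"xyz":[0,-0.02,0],"rot":[0,0,0],"claw":1},
    {"xyz":[0,-0.05,0],"rot":[0,0,0],"claw":1},
    {"xyz":[0,-0.08,0],"rot":[0,0,0],"claw":1},
    {"xyz":[0,-0.1,0],"rot":[0,0,0],"claw":1},
    {"xyz":[0,-0.12,0],"rot":[0,0,0],"claw":1}
  ]
}}

```text
t: 3.85
eef_pos: [0.4985, 0.1093, 0.0321]
tcp_rot: [[-0.997, 0.074, 0.001], [0.074, 0.997, 0.002], [-0.001, 0.002, -1.0]]
contact_force: [-0.7, 4.6, -3.7]
width: 0.008
gripper_force: 2.4
```

```bash
python3 - <<'E'
from ov import *
from pl import state
s=env.snapshot("side");t=env.snapshot("top");IM["side"]=s[:,:,::-1].copy();IM["top"]=t[:,:,::-1].copy()
cv2.imwrite("pics/hk.png",np.hstack([tile("side",305,190,6,400,400,[]),tile("top",285,180,6,400,400,[])][:2]))
state()
E
```

```text
t 3.95 [0.4985 0.1095 0.032 ] z [ 0.0013  0.0022 -1.    ] F [-0.3  2.7 -1.4] w 0.002 g 1.1
```

View pics/hk.png

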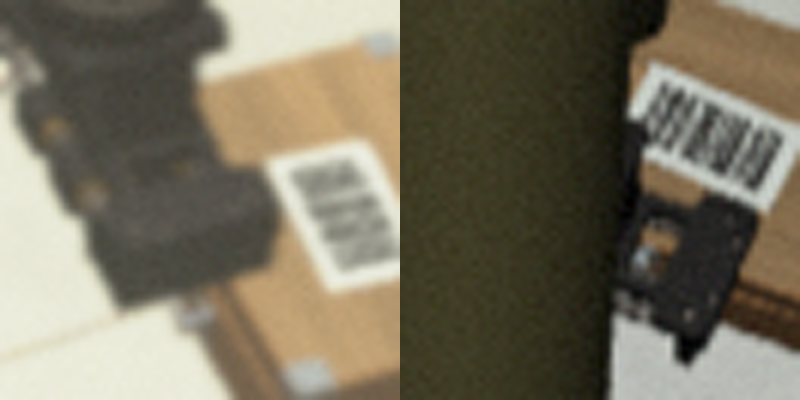

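The view is mostly blocked by the gripper. The reaction of about 3–5 N along +y shows the finger is bearing on the knob, so I keep pushing in small steps until the force jumps at the stop.

Emit:
{"op": "step_arm", "data": {
  "series": [
    {"xyz":[0,-0.01,0],"rot":[0,0,0],"claw":1},
    {"xyz":[0,-0.02,0],"rot":[0,0,0],"claw":1},
    {"xyz":[0,-0.03,0],"rot":[0,0,0],"claw":1},
    {"xyz":[0,-0.03,0],"rot":[0,0,0],"claw":1},
    {"xyz":[0,-0.03,0],"rot":[0,0,0],"claw":1}
  ]
}}

```text
t: 4.37
eef_pos: [0.4983, 0.1085, 0.0316]
tcp_rot: [[-0.997, 0.071, 0.002], [0.071, 0.997, 0.005], [-0.001, 0.005, -1.0]]
contact_force: [0.0, 6.3, -5.6]
width: 0.002
gripper_force: 3.3
```

Emit:
{"op": "step_arm", "data": {
  "series": [
    {"xyz":[0,-0.01,0],"rot":[0,0,0],"claw":1},
    {"xyz":[0,-0.02,0],"rot":[0,0,0],"claw":1},
    {"xyz":[0,-0.03,0],"rot":[0,0,0],"claw":1},
    {"xyz":[0,-0.03,0],"rot":[0,0,0],"claw":1},
    {"xyz":[0,-0.03,0],"rot":[0,0,0],"claw":1}
  ]
}}

```text
t: 4.78
eef_pos: [0.4974, 0.1004, 0.0317]
tcp_rot: [[-0.997, 0.075, -0.0], [0.075, 0.997, -0.001], [0.0, -0.001, -1.0]]
contact_force: [-0.5, 0.7, 0.1]
width: 0.005
gripper_force: 0.2
```

Emit:
{"op": "step_arm", "data": {
  "series": [
    {"xyz":[0,-0.01,0],"rot":[0,0,0],"claw":1},
    {"xyz":[0,-0.02,0],"rot":[0,0,0],"claw":1},
    {"xyz":[0,-0.03,0],"rot":[0,0,0],"claw":1},
    {"xyz":[0,-0.03,0],"rot":[0,0,0],"claw":1},
    {"xyz":[0,-0.03,0],"rot":[0,0,0],"claw":1}
  ]
}}

```text
t: 5.2
eef_pos: [0.4973, 0.0984, 0.0316]
tcp_rot: [[-0.997, 0.073, 0.0], [0.073, 0.997, 0.001], [-0.0, 0.001, -1.0]]
contact_force: [-0.6, 3.3, -0.6]
width: 0.006
gripper_force: 1.3
```

Emit:
{"op": "step_arm", "data": {
  "series": [
    {"xyz":[0,-0.01,0],"rot":[0,0,0],"claw":1},
    {"xyz":[0,-0.02,0],"rot":[0,0,0],"claw":1},
    {"xyz":[0,-0.02,0],"rot":[0,0,0],"claw":1},
    {"xyz":[0,-0.02,0],"rot":[0,0,0],"claw":1},
    {"xyz":[0,-0.02,0],"rot":[0,0,0],"claw":1}
  ]
}}

```text
t: 5.62
eef_pos: [0.4973, 0.0981, 0.0317]
tcp_rot: [[-0.997, 0.071, 0.001], [0.071, 0.997, 0.004], [-0.001, 0.004, -1.0]]
contact_force: [-0.5, 6.4, -0.5]
width: 0.007
gripper_force: 3.1
```

Emit:
{"op": "step_arm", "data": {
  "series": [
    {"xyz":[0,-0.02,0],"rot":[0,0,0],"claw":1},
    {"xyz":[0,-0.03,0],"rot":[0,0,0],"claw":1},
    {"xyz":[0,-0.03,0],"rot":[0,0,0],"claw":1},
    {"xyz":[0,-0.03,0],"rot":[0,0,0],"claw":1},
    {"xyz":[0,-0.03,0],"rot":[0,0,0],"claw":1}
  ]
}}

```text
t: 6.03
eef_pos: [0.4973, 0.0978, 0.0317]
tcp_rot: [[-0.998, 0.068, 0.002], [0.068, 0.998, 0.009], [-0.002, 0.009, -1.0]]
contact_force: [-1.2, 12.0, -3.0]
width: 0.003
gripper_force: 5.7
```

Emit:
{"op": "step_arm", "data": {
  "series": [
    {"xyz":[0,0.08,0],"rot":[0,0,0],"claw":1},
    {"xyz":[0,0.16,0],"rot":[0,0,0],"claw":1},
    {"xyz":[0,0.25,-0.2],"rot":[0,0,0],"claw":1},
    {"xyz":[0,0.25,-0.5],"rot":[0,0,0],"claw":1},
    {"xyz":[0,0.25,-0.8],"rot":[0,0,0],"claw":1}
  ]
}}

```text
t: 6.45
eef_pos: [0.498, 0.1216, 0.128]
tcp_rot: [[-0.997, 0.073, -0.003], [0.073, 0.997, -0.002], [0.003, -0.003, -1.0]]
contact_force: [0.5, 0.3, -0.6]
width: 0.004
gripper_force: 0.0
```

Emit:
{"op": "step_arm", "data": {
  "series": [
    {"xyz":[0,0.2,-0.3],"rot":[0,0,0],"claw":0.5},
    {"xyz":[0,0.5,-0.6],"rot":[0,0,0],"claw":0.5},
    {"xyz":[0,0.8,-0.8],"rot":[0,0,0],"claw":0.5},
    {"xyz":[0,1,-0.8],"rot":[0,0,0],"claw":0.5},
    {"xyz":[0,1,-0.8],"rot":[0,0,0],"claw":0.5}
  ]
}}

```text
t: 6.87
eef_pos: [0.5083, 0.2506, 0.227]
tcp_rot: [[-0.998, 0.066, 0.006], [0.066, 0.998, 0.009], [-0.005, 0.01, -1.0]]
contact_force: [0.8, 1.0, -0.2]
width: 0.361
gripper_force: 0.0
```

```bash
cat > b.py <<'E'
from ov import *
s=env.snapshot("side");t=env.snapshot("top");IM["side"]=s[:,:,::-1].copy();IM["top"]=t[:,:,::-1].copy()
cs=pose(.583,.063,-.073)
cv2.imwrite("pics/hk2.png",np.hstack([tile("side",310,200,8,400,400,[]),tile("top",300,200,8,400,400,[])]))
E
python3 b.py
```

```text
(no output)
```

View pics/hk2.png

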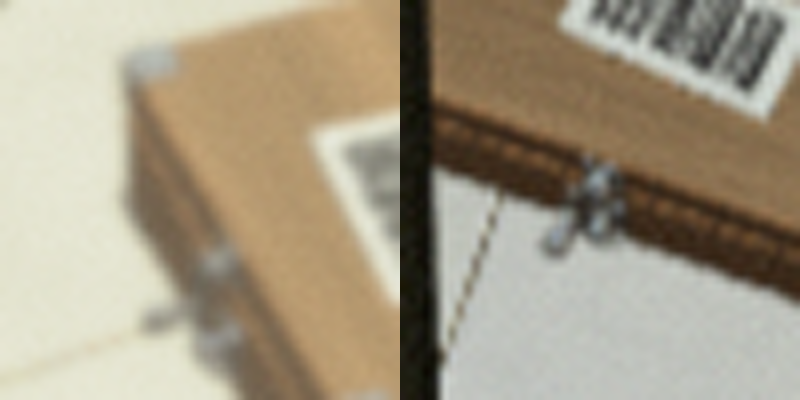

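The hook now hangs straight down at the pin, with the knob just left of it: top crop knob (555,240), pin (600,225), pivot (600,175). The push ended hard at 12 N, so the hook is home. Next is the scanner.

```bash
cat >> pl.py <<'E'
SC=(np.array([.4191,-.2222,0]),Ro.from_euler('z',3.2764).as_matrix())
LAB=-.149
E
python3 - <<'E'
from pl import *
p,R=state()
T=tool(.1348,-20)
g=SC[0]+SC[1]@[-.015,0,0]; tcp=g+T[:,2]*.019; tcp[2]=.006; tcp[:2]+=-T[:2,2]/T[2,2]*0
g2=tcp-T[:,2]*.019; print("grasp pt",g2, "in scanner",SC[1].T@(g2-SC[0]))
up=tcp-T[:,2]*.09
plan([(up,T),(tcp,T)],p,R)
E
```

```text
t 6.97 [0.5075 0.2422 0.2238] z [ 0.0002 -0.0008 -1.    ] F [-1.2 -0.7 -0.3] w 0.450 g 0.0
grasp pt [ 0.434  -0.2202  0.0239] in scanner [-0.015   0.      0.0239]
xyz [0.034, -0.961, 0.278] rot [0.006, 0.055, -0.033]
xyz [0.06, -0.956, 0.292] rot [0.005, 0.056, -0.032]
xyz [0.081, -0.951, 0.305] rot [0.006, 0.055, -0.033]
xyz [0.103, -0.942, 0.322] rot [0.005, 0.056, -0.032]
xyz [-0.001, -0.001, 0.75] rot [0.0, -0.0, -0.0]
```

Emit:
{"op": "step_arm", "data": {
  "series": [
    {"xyz":[0.034,-0.961,0.278],"rot":[0.006,0.055,-0.033],"claw":0},
    {"xyz":[0.034,-0.961,0.278],"rot":[0.006,0.055,-0.033],"claw":0},
    {"xyz":[0.034,-0.961,0.278],"rot":[0.006,0.055,-0.033],"claw":0},
    {"xyz":[0.034,-0.961,0.278],"rot":[0.006,0.055,-0.033],"claw":0},
    {"xyz":[0.034,-0.961,0.278],"rot":[0.006,0.055,-0.033],"claw":0}
  ]
}}

```text
t: 7.38
eef_pos: [0.494, 0.1212, 0.1887]
tcp_rot: [[-0.995, 0.029, -0.091], [0.03, 1.0, -0.01], [0.091, -0.012, -0.996]]
contact_force: [0.4, -0.1, 0.0]
width: 0.825
gripper_force: 0.0
```

Emit:
{"op": "step_arm", "data": {
  "series": [
    {"xyz":[0.06,-0.956,0.292],"rot":[0.005,0.056,-0.032],"claw":0},
    {"xyz":[0.06,-0.956,0.292],"rot":[0.005,0.056,-0.032],"claw":0},
    {"xyz":[0.06,-0.956,0.292],"rot":[0.005,0.056,-0.032],"claw":0},
    {"xyz":[0.06,-0.956,0.292],"rot":[0.005,0.056,-0.032],"claw":0},
    {"xyz":[0.06,-0.956,0.292],"rot":[0.005,0.056,-0.032],"claw":0}
  ]
}}

```text
t: 7.8
eef_pos: [0.4817, 0.0097, 0.156]
tcp_rot: [[-0.984, -0.025, -0.176], [-0.023, 1.0, -0.014], [0.177, -0.01, -0.984]]
contact_force: [0.8, 0.4, -0.5]
width: 1.003
gripper_force: 0.0
```

Emit:
{"op": "step_arm", "data": {
  "series": [
    {"xyz":[0.081,-0.951,0.305],"rot":[0.006,0.055,-0.033],"claw":0},
    {"xyz":[0.081,-0.951,0.305],"rot":[0.006,0.055,-0.033],"claw":0},
    {"xyz":[0.081,-0.951,0.305],"rot":[0.006,0.055,-0.033],"claw":0},
    {"xyz":[0.081,-0.951,0.305],"rot":[0.006,0.055,-0.033],"claw":0},
    {"xyz":[0.081,-0.951,0.305],"rot":[0.006,0.055,-0.033],"claw":0}
  ]
}}

```text
t: 8.22
eef_pos: [0.4699, -0.1033, 0.123]
tcp_rot: [[-0.963, -0.079, -0.258], [-0.075, 0.997, -0.027], [0.26, -0.007, -0.966]]
contact_force: [0.5, 0.7, -0.4]
width: 1.0
gripper_force: 0.0
```

Emit:
{"op": "step_arm", "data": {
  "series": [
    {"xyz":[0.103,-0.942,0.322],"rot":[0.005,0.056,-0.032],"claw":0},
    {"xyz":[0.103,-0.942,0.322],"rot":[0.005,0.056,-0.032],"claw":0},
    {"xyz":[0.103,-0.942,0.322],"rot":[0.005,0.056,-0.032],"claw":0},
    {"xyz":[0.103,-0.942,0.322],"rot":[0.005,0.056,-0.032],"claw":0},
    {"xyz":[0.103,-0.942,0.322],"rot":[0.005,0.056,-0.032],"claw":0}
  ]
}}

```text
t: 8.63
eef_pos: [0.458, -0.217, 0.0898]
tcp_rot: [[-0.931, -0.131, -0.34], [-0.123, 0.991, -0.043], [0.342, 0.002, -0.94]]
contact_force: [-0.0, 0.9, 0.2]
width: 1.001
gripper_force: 0.0
```

```bash
python3 - <<'E'
from pl import *
p,R=state()
T=tool(.1348,-20)
g=SC[0]+SC[1]@[-.015,0,0]; tcp=g+T[:,2]*.019; tcp[2]=.006
plan([(tcp,T)],p,R)
E
```

```text
t 8.63 [ 0.458  -0.217   0.0898] z [-0.3396 -0.0432 -0.9396] F [-0.   0.9  0.2] w 1.001 g 0.0
xyz [0.001, -0.002, 0.744] rot [0.002, -0.0, -0.002]
```

Emit:
{"op": "step_arm", "data": {
  "series": [
    {"xyz":[0,0,0.25],"rot":[0,0,0],"claw":0},
    {"xyz":[0,0,0.45],"rot":[0,0,0],"claw":0},
    {"xyz":[0,0,0.6],"rot":[0,0,0],"claw":0},
    {"xyz":[0,0,0.7],"rot":[0,0,0],"claw":0},
    {"xyz":[0,0,0.744],"rot":[0,0,0],"claw":0}
  ]
}}

```text
t: 9.05
eef_pos: [0.4277, -0.2175, 0.0055]
tcp_rot: [[-0.931, -0.136, -0.34], [-0.129, 0.991, -0.043], [0.343, 0.004, -0.939]]
contact_force: [-0.4, 1.0, 0.8]
width: 1.0
gripper_force: 0.0
```

Emit:
{"op": "step_arm", "data": {
  "series": [
    {"xyz":[0,0,0],"rot":[0,0,0],"claw":1},
    {"xyz":[0,0,0],"rot":[0,0,0],"claw":1},
    {"xyz":[0,0,0],"rot":[0,0,0],"claw":1},
    {"xyz":[0,0,0],"rot":[0,0,0],"claw":1},
    {"xyz":[0,0,0],"rot":[0,0,0],"claw":1}
  ],
  "force": 35
}}

```text
t: 9.47
eef_pos: [0.428, -0.2212, 0.0067]
tcp_rot: [[-0.932, -0.132, -0.338], [-0.124, 0.991, -0.044], [0.341, 0.001, -0.94]]
contact_force: [0.6, 0.4, 0.1]
width: 0.649
gripper_force: 0.0
```

Emit:
{"op": "step_arm", "data": {
  "series": [
    {"xyz":[0,0,0],"rot":[0,0,0],"claw":1},
    {"xyz":[0,0,0],"rot":[0,0,0],"claw":1},
    {"xyz":[0,0,0],"rot":[0,0,0],"claw":1},
    {"xyz":[0,0,0],"rot":[0,0,0],"claw":1},
    {"xyz":[0,0,0],"rot":[0,0,0],"claw":1}
  ]
}}

```text
t: 9.88
eef_pos: [0.4272, -0.2218, 0.0062]
tcp_rot: [[-0.931, -0.132, -0.34], [-0.124, 0.991, -0.045], [0.343, 0.001, -0.939]]
contact_force: [0.3, -1.0, 2.0]
width: 0.336
gripper_force: 35.0
```

Emit:
{"op": "step_arm", "data": {
  "series": [
    {"xyz":[0,0,0],"rot":[0,0,0],"claw":1},
    {"xyz":[0,0,0],"rot":[0,0,0],"claw":1},
    {"xyz":[0,0,0],"rot":[0,0,0],"claw":1},
    {"xyz":[0,0,0],"rot":[0,0,0],"claw":1},
    {"xyz":[0,0,0],"rot":[0,0,0],"claw":1}
  ]
}}

```text
t: 10.3
eef_pos: [0.4272, -0.2217, 0.0062]
tcp_rot: [[-0.931, -0.132, -0.34], [-0.124, 0.991, -0.044], [0.343, 0.001, -0.939]]
contact_force: [0.6, -2.1, 2.0]
width: 0.335
gripper_force: 35.0
```

```bash
cat >> pl.py <<'E'
TR=(np.array([.4977,.3061,.034]),Ro.from_euler('z',.5495).as_matrix()@RT)
def X_load(): d=np.load("X.npz");return d["p"],d["R"]
def tcp_for(ps,Rs):
    xp,xR=X_load();Rt=Rs@xR.T;return ps-Rt@xp,Rt
def dock(x,y,z): return tcp_for(TR[0]+TR[1]@(np.array([x,y,z])/1e3),TR[1])
E
python3 - <<'E'
from pl import *
p,R=state()
y=-R[:,1];y[2]=0;y/=np.linalg.norm(y);z=np.array([0,0,1.]);x=np.cross(y,z);Rs=np.column_stack([x,y,z])
o=SC[0].copy();o=o-y*((o-p)@y)
xp,xR=R.T@(o-p),R.T@Rs;print("X",xp,"grasp at scanner",Rs.T@(p-R[:,2]*.019-o))
np.savez("X.npz",p=xp,R=xR)
d1=dock(-81,0,70);d2=dock(-81,0,8)
print(d1,d2)
up=p+[0,0,.22]
mid=(np.array([.47,.06,.28]),tool(.3,5))
plan([(up,R),mid,d1],p,R)
E
```

```text
t 10.30 [ 0.4272 -0.2217  0.0062] z [-0.3398 -0.0445 -0.9394] F [ 0.6 -2.1  2. ] w 0.335 g 35.0
X [ 0.0055 -0.      0.0086] grasp at scanner [-0.0146  0.      0.024 ]
(array([0.5055, 0.3109, 0.1509]), array([[-0.773 , -0.5227,  0.3595],
       [-0.4737,  0.8525,  0.2209],
       [-0.4219,  0.0005, -0.9066]])) (array([0.5429, 0.3338, 0.107 ]), array([[-0.773 , -0.5227,  0.3595],
       [-0.4737,  0.8525,  0.2209],
       [-0.4219,  0.0005, -0.9066]]))
xyz [0.314, 0.001, -0.861] rot [0.0, 0.0, 0.0]
xyz [0.314, 0.0, -0.861] rot [0.0, 0.0, 0.0]
xyz [-0.156, 0.76, -0.216] rot [0.005, -0.093, -0.036]
xyz [-0.23, 0.748, -0.193] rot [0.005, -0.092, -0.035]
xyz [-0.295, 0.732, -0.162] rot [0.005, -0.093, -0.036]
xyz [-0.402, 0.955, 0.575] rot [-0.021, -0.11, -0.077]
xyz [-0.405, 0.885, 0.676] rot [-0.021, -0.11, -0.077]
```

Emit:
{"op": "step_arm", "data": {
  "series": [
    {"xyz":[0.06,0,-0.17],"rot":[0,0,0],"claw":1},
    {"xyz":[0.13,0,-0.34],"rot":[0,0,0],"claw":1},
    {"xyz":[0.19,0,-0.52],"rot":[0,0,0],"claw":1},
    {"xyz":[0.25,0,-0.69],"rot":[0,0,0],"claw":1},
    {"xyz":[0.314,0,-0.861],"rot":[0,0,0],"claw":1}
  ]
}}

```text
t: 10.72
eef_pos: [0.4269, -0.2204, 0.1166]
tcp_rot: [[-0.931, -0.132, -0.34], [-0.125, 0.991, -0.042], [0.343, 0.003, -0.939]]
contact_force: [0.4, 0.1, -2.3]
width: 0.339
gripper_force: 35.0
```

Emit:
{"op": "step_arm", "data": {
  "series": [
    {"xyz":[0.06,0,-0.17],"rot":[0,0,0],"claw":1},
    {"xyz":[0.13,0,-0.34],"rot":[0,0,0],"claw":1},
    {"xyz":[0.19,0,-0.52],"rot":[0,0,0],"claw":1},
    {"xyz":[0.25,0,-0.69],"rot":[0,0,0],"claw":1},
    {"xyz":[0.314,0,-0.861],"rot":[0,0,0],"claw":1}
  ]
}}

```text
t: 11.13
eef_pos: [0.4268, -0.2206, 0.2266]
tcp_rot: [[-0.931, -0.133, -0.341], [-0.126, 0.991, -0.043], [0.343, 0.003, -0.939]]
contact_force: [0.3, -0.5, -1.5]
width: 0.338
gripper_force: 35.0
```

Emit:
{"op": "step_arm", "data": {
  "series": [
    {"xyz":[-0.03,0.15,-0.04],"rot":[0,-0.02,-0.01],"claw":1},
    {"xyz":[-0.06,0.3,-0.08],"rot":[0,-0.04,-0.015],"claw":1},
    {"xyz":[-0.09,0.46,-0.13],"rot":[0,-0.06,-0.02],"claw":1},
    {"xyz":[-0.12,0.61,-0.17],"rot":[0,-0.08,-0.03],"claw":1},
    {"xyz":[-0.156,0.76,-0.216],"rot":[0.005,-0.093,-0.036],"claw":1}
  ]
}}

```text
t: 11.55
eef_pos: [0.4402, -0.1266, 0.2439]
tcp_rot: [[-0.961, -0.188, -0.201], [-0.186, 0.982, -0.028], [0.202, 0.011, -0.979]]
contact_force: [-0.2, 0.1, -2.1]
width: 0.337
gripper_force: 35.0
```

Emit:
{"op": "step_arm", "data": {
  "series": [
    {"xyz":[-0.05,0.15,-0.04],"rot":[0,-0.02,-0.01],"claw":1},
    {"xyz":[-0.09,0.3,-0.08],"rot":[0,-0.04,-0.015],"claw":1},
    {"xyz":[-0.14,0.45,-0.12],"rot":[0,-0.06,-0.02],"claw":1},
    {"xyz":[-0.18,0.6,-0.16],"rot":[0,-0.08,-0.03],"claw":1},
    {"xyz":[-0.23,0.748,-0.193],"rot":[0.005,-0.092,-0.035],"claw":1}
  ]
}}

```text
t: 11.97
eef_pos: [0.4544, -0.0328, 0.2618]
tcp_rot: [[-0.968, -0.242, -0.06], [-0.242, 0.97, -0.005], [0.059, 0.01, -0.998]]
contact_force: [-0.1, -0.1, -2.0]
width: 0.336
gripper_force: 35.0
```

Emit:
{"op": "step_arm", "data": {
  "series": [
    {"xyz":[-0.06,0.15,-0.03],"rot":[0,-0.02,-0.01],"claw":1},
    {"xyz":[-0.12,0.3,-0.06],"rot":[0,-0.04,-0.015],"claw":1},
    {"xyz":[-0.18,0.45,-0.1],"rot":[0,-0.06,-0.02],"claw":1},
    {"xyz":[-0.24,0.6,-0.13],"rot":[0,-0.08,-0.03],"claw":1},
    {"xyz":[-0.295,0.732,-0.162],"rot":[0.005,-0.093,-0.036],"claw":1}
  ]
}}

```text
t: 12.38
eef_pos: [0.4685, 0.0614, 0.2797]
tcp_rot: [[-0.951, -0.297, 0.083], [-0.296, 0.955, 0.027], [-0.087, 0.001, -0.996]]
contact_force: [0.1, -1.1, -2.0]
width: 0.339
gripper_force: 35.0
```

```bash
python3 - <<'E'
from pl import *
p,R=state()
plan([dock(-81,0,70)],p,R)
E
```

```text
t 12.38 [0.4685 0.0614 0.2797] z [ 0.0827  0.0268 -0.9962] F [ 0.1 -1.1 -2. ] w 0.339 g 35.0
xyz [-0.408, 0.946, 0.575] rot [-0.02, -0.11, -0.077]
xyz [-0.41, 0.877, 0.675] rot [-0.021, -0.111, -0.076]
```

Emit:
{"op": "step_arm", "data": {
  "series": [
    {"xyz":[-0.08,0.19,0.11],"rot":[0,-0.02,-0.015],"claw":1},
    {"xyz":[-0.16,0.38,0.23],"rot":[-0.01,-0.045,-0.03],"claw":1},
    {"xyz":[-0.24,0.57,0.34],"rot":[-0.01,-0.065,-0.045],"claw":1},
    {"xyz":[-0.32,0.76,0.46],"rot":[-0.02,-0.09,-0.06],"claw":1},
    {"xyz":[-0.408,0.946,0.575],"rot":[-0.02,-0.11,-0.077],"claw":1}
  ]
}}

```text
t: 12.8
eef_pos: [0.4871, 0.1854, 0.2143]
tcp_rot: [[-0.881, -0.413, 0.23], [-0.396, 0.911, 0.116], [-0.257, 0.011, -0.966]]
contact_force: [0.9, -0.8, -1.5]
width: 0.338
gripper_force: 35.0
```

Emit:
{"op": "step_arm", "data": {
  "series": [
    {"xyz":[-0.08,0.18,0.13],"rot":[0,-0.02,-0.015],"claw":1},
    {"xyz":[-0.16,0.36,0.27],"rot":[-0.01,-0.045,-0.03],"claw":1},
    {"xyz":[-0.25,0.54,0.41],"rot":[-0.01,-0.065,-0.045],"claw":1},
    {"xyz":[-0.33,0.72,0.54],"rot":[-0.02,-0.09,-0.06],"claw":1},
    {"xyz":[-0.41,0.877,0.675],"rot":[-0.021,-0.111,-0.076],"claw":1}
  ]
}}

```text
t: 13.22
eef_pos: [0.485, 0.2458, 0.1664]
tcp_rot: [[-0.828, -0.489, 0.273], [-0.471, 0.872, 0.134], [-0.303, -0.018, -0.953]]
contact_force: [-0.6, -0.7, -1.6]
width: 0.34
gripper_force: 35.0
```

```bash
python3 - <<'E'
from ov import *
from pl import *
p,R=state()
xp,xR=X_load(); s=(R@xR,p+R@xp)
rel=TR[1].T@(s[1]-TR[0]);print("scanner in tray mm",rel*1e3)
plan([dock(-80,0,30),dock(-80,0,10),dock(-80,0,3)],p,R)
IM["side"]=env.snapshot("side")[:,:,::-1].copy();IM["top"]=env.snapshot("top")[:,:,::-1].copy()
G=(0,255,0);sl=[(W(s,[(-75,15,24),(-75,-15,24),(33,-15,24),(33,15,24)]),G,1),(W(s,[(33,24,30),(33,-24,30),(75,-24,30),(75,24,30)]),G,1),(W(s,[(75,24,0),(75,-24,0)]),(0,0,255),0)]
cv2.imwrite("pics/dk.png",np.hstack([tile("side",255,120,5,400,500,sl),tile("top",205,140,5,400,500,sl)]))
E
```

```text
t 13.22 [0.485  0.2458 0.1664] z [ 0.2729  0.1337 -0.9527] F [-0.6 -0.7 -1.6] w 0.340 g 35.0
scanner in tray mm [-54.859   44.8898 118.4232]
xyz [-0.503, 0.405, 0.542] rot [-0.02, -0.081, -0.019]
xyz [-0.057, -0.0, 0.156] rot [0.0, -0.0, 0.0]
xyz [-0.02, -0.0, 0.055] rot [0.0, -0.0, 0.0]
```

View pics/dk.png

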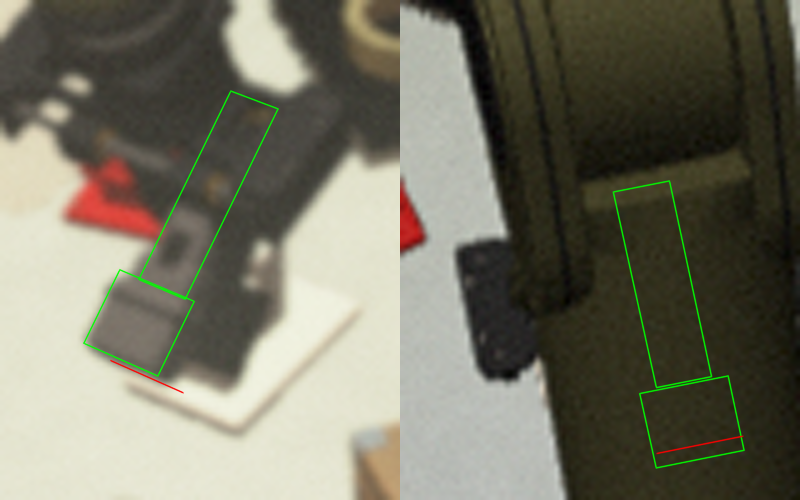

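The scanner is held as modelled, its head in the side crop at about (140,320). The last call fell short, so I check the joints.

```bash
python3 - <<'E'
from pl import *
s=env.read_state();print(s["joint_positions"],s["qd"])
p,R=state();plan([dock(-80,0,70)],p,R)
E
```

```text
[-24.245   36.2208 -13.4065 124.8801  78.1882  10.2718   9.0832] [ -0.3295  -1.926    4.7425  -0.9432 -12.8961  -3.1799  11.7625]
t 13.32 [0.4835 0.2448 0.1651] z [ 0.268   0.1344 -0.954 ] F [-0.1  0.  -2.1] w 0.335 g 35.0
xyz [-0.368, 0.392, 0.24] rot [-0.018, -0.084, -0.019]
```

```bash
python3 - <<'E'
from pl import *
p,R=state();a=dock(-125,0,48);print(a[0]);plan([a],p,R)
E
```

```text
t 13.32 [0.4835 0.2448 0.1651] z [ 0.268   0.1344 -0.954 ] F [-0.1  0.  -2.1] w 0.335 g 35.0
[0.5453 0.3352 0.1664]
xyz [-0.785, 0.405, 0.229] rot [-0.018, -0.084, -0.019]
```

Emit:
{"op": "step_arm", "data": {
  "series": [
    {"xyz":[-0.2,0.1,0],"rot":[0,0,0],"claw":1},
    {"xyz":[-0.4,0.2,0.05],"rot":[0,-0.02,0],"claw":1},
    {"xyz":[-0.6,0.3,0.1],"rot":[-0.01,-0.04,-0.01],"claw":1},
    {"xyz":[-0.785,0.405,0.2],"rot":[-0.018,-0.06,-0.019],"claw":1},
    {"xyz":[-0.785,0.405,0.229],"rot":[-0.018,-0.084,-0.019],"claw":1}
  ]
}}

```text
t: 13.73
eef_pos: [0.552, 0.3381, 0.1718]
tcp_rot: [[-0.778, -0.518, 0.355], [-0.471, 0.855, 0.216], [-0.416, 0.0, -0.909]]
contact_force: [1.0, -0.0, -1.0]
width: 0.338
gripper_force: 35.0
```

```bash
python3 - <<'E'
from pl import *
p,R=state();print(env.read_state()["joint_positions"]);a=dock(-125,0,48);plan([a],p,R)
E
```

```text
t 13.73 [0.552  0.3381 0.1718] z [ 0.3555  0.2157 -0.9094] F [ 1. -0. -1.] w 0.338 g 35.0
[-29.5294  40.0375 -11.5986 114.2773  81.2144   9.8661   5.4064]
xyz [0.074, 0.009, 0.016] rot [-0.001, -0.004, -0.003]
```

```bash
python3 - <<'E'
from pl import *
p,R=state();plan([dock(-105,0,28),dock(-88,0,11),dock(-81,0,4)],p,R)
E
```

```text
t 13.73 [0.552  0.3381 0.1718] z [ 0.3555  0.2157 -0.9094] F [ 1. -0. -1.] w 0.338 g 35.0
xyz [0.172, 0.009, 0.23] rot [-0.001, -0.004, -0.003]
xyz [0.084, -0.0, 0.182] rot [-0.0, -0.0, -0.0]
xyz [0.035, -0.0, 0.074] rot [-0.0, -0.0, -0.0]
```

Emit:
{"op": "step_arm", "data": {
  "series": [
    {"xyz":[0.08,0.009,0.05],"rot":[0,-0.004,-0.003],"claw":1},
    {"xyz":[0.12,0.009,0.12],"rot":[0,-0.004,-0.003],"claw":1},
    {"xyz":[0.15,0.009,0.18],"rot":[0,-0.004,-0.003],"claw":1},
    {"xyz":[0.172,0.009,0.23],"rot":[0,-0.004,-0.003],"claw":1},
    {"xyz":[0.172,0.009,0.23],"rot":[0,-0.004,-0.003],"claw":1}
  ]
}}

```text
t: 14.15
eef_pos: [0.5424, 0.3286, 0.1358]
tcp_rot: [[-0.777, -0.519, 0.356], [-0.475, 0.855, 0.209], [-0.413, -0.007, -0.911]]
contact_force: [-0.2, 0.0, -1.4]
width: 0.338
gripper_force: 35.0
```

Emit:
{"op": "step_arm", "data": {
  "series": [
    {"xyz":[0.02,0,0.04],"rot":[0,0,0],"claw":1},
    {"xyz":[0.04,0,0.09],"rot":[0,0,0],"claw":1},
    {"xyz":[0.06,0,0.13],"rot":[0,0,0],"claw":1},
    {"xyz":[0.084,0,0.182],"rot":[0,0,0],"claw":1},
    {"xyz":[0.084,0,0.182],"rot":[0,0,0],"claw":1}
  ]
}}

```text
t: 14.57
eef_pos: [0.5429, 0.3291, 0.1122]
tcp_rot: [[-0.776, -0.519, 0.357], [-0.475, 0.855, 0.21], [-0.414, -0.007, -0.91]]
contact_force: [-0.0, 0.7, -1.8]
width: 0.337
gripper_force: 35.0
```

```bash
cat > c.py <<'E'
from pl import *
import sys
p,R=state();xp,xR=X_load();Rs=R@xR
print("scanner in tray",TR[1].T@(p+R@xp-TR[0])*1e3,"rotvec",Ro.from_matrix(TR[1].T@Rs).as_rotvec(), "F tray",TR[1].T@env.read_state()["contact_force"])
plan([dock(*eval(a)) for a in sys.argv[1:]],p,R)
E
python3 c.py -- "(-81,0,4)" 2>/dev/null || python3 c.py "(-81,0,4)" "(-78,0,0.5)" "(-74,0,0)"
```

```text
t 14.57 [0.5429 0.3291 0.1122] z [ 0.3575  0.2096 -0.9101] F [-0.   0.7 -1.8] w 0.337 g 35.0
scanner in tray [-82.9249   4.0348  13.4335] rotvec [ 0.0082 -0.0084  0.0026] F tray [ 1.0568 -0.5691 -1.5042]
t 14.57 [0.5429 0.3291 0.1122] z [ 0.3575  0.2096 -0.9101] F [-0.   0.7 -1.8] w 0.337 g 35.0
scanner in tray [-82.9249   4.0348  13.4335] rotvec [ 0.0082 -0.0084  0.0026] F tray [ 1.0568 -0.5691 -1.5042]
xyz [-0.012, 0.034, 0.079] rot [-0.005, -0.005, -0.0]
xyz [0.014, -0.0, 0.036] rot [-0.0, -0.0, -0.0]
xyz [0.029, -0.0, 0.015] rot [-0.0, -0.0, -0.0]
```

Emit:
{"op": "step_arm", "data": {
  "series": [
    {"xyz":[-0.012,0.034,0],"rot":[-0.005,-0.005,0],"claw":1},
    {"xyz":[-0.012,0.034,0.02],"rot":[-0.005,-0.005,0],"claw":1},
    {"xyz":[-0.012,0.034,0.05],"rot":[-0.005,-0.005,0],"claw":1},
    {"xyz":[-0.012,0.034,0.079],"rot":[-0.005,-0.005,0],"claw":1},
    {"xyz":[-0.012,0.034,0.079],"rot":[-0.005,-0.005,0],"claw":1}
  ]
}}

```text
t: 14.98
eef_pos: [0.5461, 0.3364, 0.1048]
tcp_rot: [[-0.772, -0.523, 0.361], [-0.473, 0.852, 0.222], [-0.424, -0.0, -0.906]]
contact_force: [0.3, -0.2, -1.1]
width: 0.335
gripper_force: 35.0
```

```bash
python3 c.py "(-78,0,0.5)" "(-74,0,0)"
```

```text
t 14.98 [0.5461 0.3364 0.1048] z [ 0.3615  0.2216 -0.9057] F [ 0.3 -0.2 -1.1] w 0.335 g 35.0
scanner in tray [-82.395   -0.5525   3.5318] rotvec [0.0003 0.0023 0.0004] F tray [ 0.6873  0.3328 -0.866 ]
xyz [0.026, -0.005, 0.036] rot [-0.0, 0.001, 0.0]
xyz [0.03, 0.0, 0.016] rot [-0.0, 0.0, 0.0]
```

Emit:
{"op": "step_arm", "data": {
  "series": [
    {"xyz":[0.01,-0.005,0.01],"rot":[0,0,0],"claw":1},
    {"xyz":[0.02,-0.005,0.025],"rot":[0,0,0],"claw":1},
    {"xyz":[0.026,-0.005,0.036],"rot":[0,0,0],"claw":1},
    {"xyz":[0.026,-0.005,0.036],"rot":[0,0,0],"claw":1},
    {"xyz":[0.026,-0.005,0.036],"rot":[0,0,0],"claw":1}
  ]
}}

```text
t: 15.4
eef_pos: [0.5452, 0.3354, 0.1]
tcp_rot: [[-0.772, -0.523, 0.361], [-0.474, 0.852, 0.222], [-0.424, 0.0, -0.906]]
contact_force: [-0.4, -0.8, -1.4]
width: 0.337
gripper_force: 35.0
```

Emit:
{"op": "step_arm", "data": {
  "series": [
    {"xyz":[0.007,0,0.004],"rot":[0,0,0],"claw":1},
    {"xyz":[0.015,0,0.008],"rot":[0,0,0],"claw":1},
    {"xyz":[0.022,0,0.012],"rot":[0,0,0],"claw":1},
    {"xyz":[0.03,0,0.016],"rot":[0,0,0],"claw":1},
    {"xyz":[0.03,0,0.016],"rot":[0,0,0],"claw":1}
  ]
}}

```text
t: 15.82
eef_pos: [0.5446, 0.3351, 0.098]
tcp_rot: [[-0.77, -0.523, 0.365], [-0.473, 0.852, 0.224], [-0.428, -0.0, -0.904]]
contact_force: [2.2, 0.8, 3.5]
width: 0.337
gripper_force: 35.0
```

```bash
python3 c.py "(-74,0,0)"
```

```text
t 15.82 [0.5446 0.3351 0.098 ] z [ 0.3645  0.2236 -0.904 ] F [2.2 0.8 3.5] w 0.337 g 35.0
scanner in tray [-76.2106  -0.2019   0.0762] rotvec [0.0002 0.0063 0.0008] F tray [-4.1501  0.5017  0.87  ]
xyz [0.017, -0.002, 0.007] rot [-0.0, 0.004, 0.0]
```

Emit:
{"op": "step_arm", "data": {
  "series": [
    {"xyz":[0,0,0],"rot":[0,0,0],"claw":0.4},
    {"xyz":[0,0,0],"rot":[0,0,0],"claw":0.4},
    {"xyz":[0,0,0],"rot":[0,0,0],"claw":0.4},
    {"xyz":[0,0,0],"rot":[0,0,0],"claw":0.4},
    {"xyz":[0,0,0],"rot":[0,0,0],"claw":0.4}
  ]
}}

```text
t: 16.23
eef_pos: [0.5429, 0.3339, 0.0965]
tcp_rot: [[-0.772, -0.523, 0.361], [-0.474, 0.852, 0.222], [-0.424, 0.0, -0.906]]
contact_force: [-0.2, -0.0, -0.5]
width: 0.598
gripper_force: 0.0
```

Emit:
{"op": "step_arm", "data": {
  "series": [
    {"xyz":[0,0,0],"rot":[0,0,0],"claw":0.4},
    {"xyz":[0,0,0],"rot":[0,0,0],"claw":0.4},
    {"xyz":[0,0,-0.1],"rot":[0,0,0],"claw":0.4},
    {"xyz":[0,0,-0.25],"rot":[0,0,0],"claw":0.4},
    {"xyz":[0,0,-0.4],"rot":[0,0,0],"claw":0.4}
  ]
}}

```text
t: 16.65
eef_pos: [0.5254, 0.3232, 0.1402]
tcp_rot: [[-0.772, -0.523, 0.36], [-0.474, 0.852, 0.222], [-0.423, 0.001, -0.906]]
contact_force: [0.2, 0.4, 0.2]
width: 0.601
gripper_force: 0.0
```

Emit:
{"op": "step_arm", "data": {
  "series": [
    {"xyz":[0,0,-0.2],"rot":[0,0,0],"claw":0.4},
    {"xyz":[0,0,-0.4],"rot":[0,0,0],"claw":0.4},
    {"xyz":[0,0,-0.6],"rot":[0,0,0],"claw":0.4},
    {"xyz":[0,0,-0.7],"rot":[0,0,0],"claw":0.4},
    {"xyz":[0,0,-0.7],"rot":[0,0,0],"claw":0.4}
  ]
}}

```text
t: 17.07
eef_pos: [0.4954, 0.3052, 0.2191]
tcp_rot: [[-0.77, -0.523, 0.365], [-0.473, 0.852, 0.224], [-0.428, -0.0, -0.904]]
contact_force: [-0.2, 0.5, 0.5]
width: 0.599
gripper_force: 0.0
```

```bash
python3 - <<'E'
from ov import *
from pl import *
p,R=state();print(env.read_state()["joint_positions"])
s=(TR[1],TR[0]+TR[1]@[-.075,0,0])
IM["side"]=env.snapshot("side")[:,:,::-1].copy();IM["top"]=env.snapshot("top")[:,:,::-1].copy()
G=(0,255,0);sl=[(W(s,[(-75,15,24),(-75,-15,24),(33,-15,24),(33,15,24)]),G,1),(W(s,[(33,24,30),(33,-24,30),(75,-24,30),(75,24,30)]),G,1)]
cv2.imwrite("pics/dk2.png",np.hstack([tile("side",265,130,6,400,400,sl),tile("side",265,130,6,400,400,[])]))
# regrasp: t=-20, grasp point at scanner x=-50, normal 12
T=tool(.5495,-20)
g=s[1]+s[0]@[-.05,0,.012]; tcp=g+T[:,2]*.019; print("tcp",tcp)
up=tcp-T[:,2]*.10
plan([(up+[0,0,.0],T),(tcp,T)],p,R)
E
```

```text
t 17.07 [0.4954 0.3052 0.2191] z [ 0.3648  0.2236 -0.9038] F [-0.2  0.5  0.5] w 0.599 g 0.0
[-32.5871  31.6215  -7.6608 123.3796  90.4984   6.8741  -5.6175]
tcp [0.5603 0.3444 0.113 ]
xyz [-0.393, -0.002, 0.242] rot [-0.0, 0.252, 0.0]
xyz [-0.455, -0.003, 0.071] rot [-0.0, 0.252, 0.001]
xyz [-0.001, 0.001, 0.833] rot [-0.0, -0.0, -0.0]
```

View pics/dk2.png

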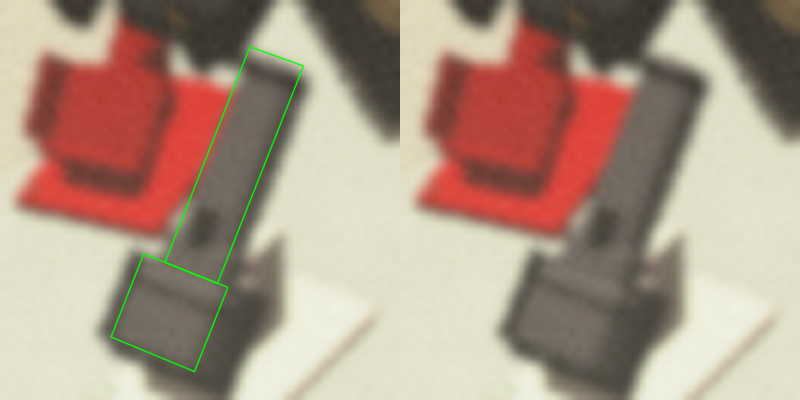

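The overlay shows the scanner docked along the green model outline, with its head at (165,310) inside the cup. The red look-alike is untouched. Now I regrasp near the tail with the tool tilted back 20 degrees.

Emit:
{"op": "step_arm", "data": {
  "series": [
    {"xyz":[-0.08,0,0.05],"rot":[0,0.05,0],"claw":0.4},
    {"xyz":[-0.16,0,0.1],"rot":[0,0.1,0],"claw":0.4},
    {"xyz":[-0.24,0,0.15],"rot":[0,0.15,0],"claw":0.4},
    {"xyz":[-0.32,0,0.2],"rot":[0,0.2,0],"claw":0.4},
    {"xyz":[-0.393,-0.002,0.242],"rot":[0,0.252,0],"claw":0.4}
  ]
}}

```text
t: 17.58
eef_pos: [0.5408, 0.3302, 0.2081]
tcp_rot: [[-0.835, -0.514, 0.197], [-0.508, 0.857, 0.083], [-0.211, -0.03, -0.977]]
contact_force: [1.8, 0.9, -1.1]
width: 0.598
gripper_force: 0.0
```

```bash
cat > d.py <<'E'
from pl import *
p,R=state();print(env.read_state()["joint_positions"])
T=tool(.5495,-20)
g=TR[0]+TR[1]@[-.125,0,.012]; tcp=g+T[:,2]*.019
print("dist",T.T@(tcp-p))
plan([(tcp-T[:,2]*.10,T),(tcp,T)],p,R)
E
python3 d.py
```

```text
t 17.58 [0.5408 0.3302 0.2081] z [ 0.1967  0.0831 -0.9769] F [ 1.8  0.9 -1.1] w 0.598 g 0.0
[-18.1433  40.5373 -32.502  101.9221  42.5318  37.6707  45.9959]
dist [-0.0551  0.002   0.0812]
xyz [-0.472, 0.021, 0.111] rot [-0.019, 0.358, -0.008]
xyz [-0.001, 0.001, 0.834] rot [-0.0, -0.0, 0.0]
```

Emit:
{"op": "step_arm", "data": {
  "series": [
    {"xyz":[-0.1,0,0.02],"rot":[0,0.07,0],"claw":0.4},
    {"xyz":[-0.19,0.01,0.04],"rot":[-0.005,0.14,0],"claw":0.4},
    {"xyz":[-0.28,0.01,0.06],"rot":[-0.01,0.21,0],"claw":0.4},
    {"xyz":[-0.38,0.02,0.08],"rot":[-0.015,0.28,-0.005],"claw":0.4},
    {"xyz":[-0.472,0.021,0.111],"rot":[-0.019,0.358,-0.008],"claw":0.4}
  ]
}}

```text
t: 18.0
eef_pos: [0.5919, 0.3598, 0.2082]
tcp_rot: [[-0.817, -0.516, -0.255], [-0.491, 0.856, -0.16], [0.301, -0.006, -0.953]]
contact_force: [1.3, 0.2, -1.4]
width: 0.602
gripper_force: 0.0
```

```bash
python3 d.py
```

```text
t 18.00 [0.5919 0.3598 0.2082] z [-0.2551 -0.1605 -0.9535] F [ 1.3  0.2 -1.4] w 0.602 g 0.0
[-22.2436  59.8156 -36.2113  54.9435  26.1466  90.1216  69.3875]
dist [0.0003 0.0034 0.1014]
xyz [0.003, 0.028, 0.012] rot [-0.002, 0.027, -0.005]
xyz [0.001, 0.0, 0.833] rot [-0.0, 0.0, -0.0]
```

Emit:
{"op": "step_arm", "data": {
  "series": [
    {"xyz":[0.003,0.028,0.012],"rot":[-0.002,0.027,-0.005],"claw":0.4},
    {"xyz":[0.003,0.028,0.012],"rot":[-0.002,0.027,-0.005],"claw":0.4},
    {"xyz":[0.003,0.028,0.012],"rot":[-0.002,0.027,-0.005],"claw":0.4},
    {"xyz":[0.003,0.028,0.012],"rot":[-0.002,0.027,-0.005],"claw":0.4},
    {"xyz":[0.003,0.028,0.012],"rot":[-0.002,0.027,-0.005],"claw":0.4}
  ]
}}

```text
t: 18.42
eef_pos: [0.5879, 0.363, 0.2086]
tcp_rot: [[-0.802, -0.525, -0.284], [-0.494, 0.851, -0.178], [0.335, -0.002, -0.942]]
contact_force: [-0.3, -0.3, 0.3]
width: 0.601
gripper_force: 0.0
```

Emit:
{"op": "step_arm", "data": {
  "series": [
    {"xyz":[0,0,0.2],"rot":[0,0,0],"claw":0.4},
    {"xyz":[0,0,0.4],"rot":[0,0,0],"claw":0.4},
    {"xyz":[0,0,0.6],"rot":[0,0,0],"claw":0.4},
    {"xyz":[0,0,0.75],"rot":[0,0,0],"claw":0.4},
    {"xyz":[0,0,0.833],"rot":[0,0,0],"claw":0.4}
  ]
}}

```text
t: 18.83
eef_pos: [0.5585, 0.3442, 0.1129]
tcp_rot: [[-0.801, -0.526, -0.286], [-0.494, 0.851, -0.18], [0.338, -0.003, -0.941]]
contact_force: [-0.5, -0.6, 0.7]
width: 0.6
gripper_force: 0.0
```

```bash
python3 d.py
```

```text
t 18.83 [0.5585 0.3442 0.1129] z [-0.2857 -0.1799 -0.9413] F [-0.5 -0.6  0.7] w 0.600 g 0.0
[-21.0849  63.4524 -35.5227  65.5735  27.6489  79.4386  66.5   ]
dist [-0.0016 -0.0007 -0.0007]
xyz [-0.017, -0.009, -0.839] rot [-0.003, 0.003, 0.002]
xyz [0.0, -0.001, 0.834] rot [0.0, -0.0, -0.0]
```

Emit:
{"op": "step_arm", "data": {
  "series": [
    {"xyz":[0,0,0],"rot":[0,0,0],"claw":1},
    {"xyz":[0,0,0],"rot":[0,0,0],"claw":1},
    {"xyz":[0,0,0],"rot":[0,0,0],"claw":1},
    {"xyz":[0,0,0],"rot":[0,0,0],"claw":1},
    {"xyz":[0,0,0],"rot":[0,0,0],"claw":1}
  ],
  "force": 45
}}

```text
t: 19.25
eef_pos: [0.5607, 0.3468, 0.1153]
tcp_rot: [[-0.803, -0.525, -0.283], [-0.494, 0.851, -0.176], [0.333, -0.002, -0.943]]
contact_force: [1.1, -0.2, 4.3]
width: 0.335
gripper_force: 44.9
```

Emit:
{"op": "step_arm", "data": {
  "series": [
    {"xyz":[0,0,0],"rot":[0,0,0],"claw":1},
    {"xyz":[0,0,0],"rot":[0,0,0],"claw":1},
    {"xyz":[0,0,0],"rot":[0,0,0],"claw":1},
    {"xyz":[0,0,0],"rot":[0,0,0],"claw":1},
    {"xyz":[0,0,0],"rot":[0,0,0],"claw":1}
  ]
}}

```text
t: 19.67
eef_pos: [0.5607, 0.3468, 0.1153]
tcp_rot: [[-0.803, -0.525, -0.283], [-0.494, 0.851, -0.176], [0.333, -0.001, -0.943]]
contact_force: [1.7, -0.3, 5.9]
width: 0.338
gripper_force: 44.9
```

```bash
cat >> pl.py <<'E'
def aim(h=.06,dx=0,dy=0):
    "scanner pose with window h above label middle, looking down"
    L=Ro.from_euler('z',LAB).as_matrix(); Rs=np.column_stack([[0,0,-1.],-L[:,1],-L[:,0]])
    w=np.array([.5793+dx,.0572+dy,.076+h]); return tcp_for(w-Rs@[.075,0,.015],Rs)
E
python3 - <<'E'
from pl import *
p,R=state();o=TR[0]+TR[1]@[-.075,0,0]
xp,xR=R.T@(o-p),R.T@TR[1];print(xp); np.savez("X.npz",p=xp,R=xR)
a=dock(-105,0,30);b=dock(-150,0,100)
A=aim();print(np.linalg.det(A[1]),A)
u=aim(.12)
plan([a,b,u,A],p,R)
E
```

```text
t 19.67 [0.5607 0.3468 0.1153] z [-0.2827 -0.1758 -0.943 ] F [ 1.7 -0.3  5.9] w 0.338 g 44.9
[ 0.0113 -0.0017  0.034 ]
0.9999999999999992 (array([0.59  , 0.0574, 0.2465]), array([[-0.8925,  0.1476,  0.4263],
       [ 0.1319,  0.989 , -0.0663],
       [-0.4314, -0.003 , -0.9022]]))
xyz [0.118, -0.001, -0.333] rot [-0.0, -0.0, 0.0]
xyz [0.364, -0.0, -0.59] rot [-0.0, -0.0, 0.0]
xyz [0.348, -0.727, -0.075] rot [0.008, -0.159, 0.152]
xyz [0.14, -0.788, -0.127] rot [0.009, -0.16, 0.152]
xyz [-0.082, -0.796, -0.122] rot [0.008, -0.159, 0.152]
xyz [0.215, 0.001, 0.451] rot [0.0, -0.0, 0.0]
```

Emit:
{"op": "step_arm", "data": {
  "series": [
    {"xyz":[0.02,0,-0.07],"rot":[0,0,0],"claw":1},
    {"xyz":[0.05,0,-0.14],"rot":[0,0,0],"claw":1},
    {"xyz":[0.07,0,-0.2],"rot":[0,0,0],"claw":1},
    {"xyz":[0.1,0,-0.27],"rot":[0,0,0],"claw":1},
    {"xyz":[0.118,0,-0.333],"rot":[0,0,0],"claw":1}
  ]
}}

```text
t: 20.08
eef_pos: [0.5595, 0.3464, 0.1573]
tcp_rot: [[-0.802, -0.525, -0.285], [-0.495, 0.851, -0.177], [0.335, -0.001, -0.942]]
contact_force: [0.9, -0.7, -2.3]
width: 0.337
gripper_force: 44.9
```

Emit:
{"op": "step_arm", "data": {
  "series": [
    {"xyz":[0.07,0,-0.12],"rot":[0,0,0],"claw":1},
    {"xyz":[0.15,0,-0.24],"rot":[0,0,0],"claw":1},
    {"xyz":[0.22,0,-0.36],"rot":[0,0,0],"claw":1},
    {"xyz":[0.29,0,-0.48],"rot":[0,0,0],"claw":1},
    {"xyz":[0.364,0,-0.59],"rot":[0,0,0],"claw":1}
  ]
}}

```text
t: 20.5
eef_pos: [0.5447, 0.3373, 0.2399]
tcp_rot: [[-0.802, -0.525, -0.284], [-0.495, 0.851, -0.177], [0.334, -0.001, -0.942]]
contact_force: [0.7, -0.0, -1.6]
width: 0.339
gripper_force: 44.9
```

Emit:
{"op": "step_arm", "data": {
  "series": [
    {"xyz":[0.07,-0.15,-0.02],"rot":[0,-0.03,0.03],"claw":1},
    {"xyz":[0.14,-0.29,-0.03],"rot":[0,-0.065,0.06],"claw":1},
    {"xyz":[0.21,-0.43,-0.05],"rot":[0,-0.095,0.09],"claw":1},
    {"xyz":[0.28,-0.58,-0.06],"rot":[0.005,-0.13,0.12],"claw":1},
    {"xyz":[0.348,-0.727,-0.075],"rot":[0.008,-0.159,0.152],"claw":1}
  ]
}}

```text
t: 20.92
eef_pos: [0.5594, 0.2426, 0.2617]
tcp_rot: [[-0.948, -0.314, -0.056], [-0.309, 0.947, -0.087], [0.08, -0.065, -0.995]]
contact_force: [-0.2, -0.2, -0.9]
width: 0.337
gripper_force: 44.9
```

Emit:
{"op": "step_arm", "data": {
  "series": [
    {"xyz":[0.03,-0.16,-0.02],"rot":[0,-0.03,0.03],"claw":1},
    {"xyz":[0.06,-0.32,-0.05],"rot":[0,-0.065,0.06],"claw":1},
    {"xyz":[0.08,-0.47,-0.08],"rot":[0,-0.095,0.09],"claw":1},
    {"xyz":[0.11,-0.63,-0.1],"rot":[0.005,-0.13,0.12],"claw":1},
    {"xyz":[0.14,-0.788,-0.127],"rot":[0.009,-0.16,0.152],"claw":1}
  ]
}}

```text
t: 21.33
eef_pos: [0.574, 0.1492, 0.2841]
tcp_rot: [[-0.978, -0.08, 0.191], [-0.091, 0.995, -0.05], [-0.186, -0.066, -0.98]]
contact_force: [0.0, 0.4, -1.8]
width: 0.337
gripper_force: 44.9
```

```bash
cat > e.py <<'E'
from pl import *
import sys
p,R=state();print(env.read_state()["joint_positions"])
h=float(sys.argv[1]); plan([aim(h)],p,R)
xp,xR=X_load();Rs=R@xR;w=p+R@xp+Rs@[.075,0,.015]
L=Ro.from_euler('z',LAB).as_matrix();print("label in window",Rs.T@(np.array([.5793,.0572,.076])-w)*1e3,"tilt",np.degrees(np.arccos(-Rs[2,0])),"y",np.degrees(np.arccos(abs(Rs[:,1]@L[:,1]))))
E
python3 e.py .12
```

```text
t 21.33 [0.574  0.1492 0.2841] z [ 0.1909 -0.0501 -0.9803] F [ 0.   0.4 -1.8] w 0.337 g 44.9
[ -4.5269  32.0355 -29.6128 101.4208  32.8094  46.2706  43.5767]
xyz [-0.095, -0.784, -0.119] rot [0.007, -0.159, 0.151]
label in window [ 96.4838  76.8502 -63.1975] tilt 15.252296894859663 y 13.558072903058566
```

Emit:
{"op": "step_arm", "data": {
  "series": [
    {"xyz":[-0.02,-0.16,-0.02],"rot":[0,-0.03,0.03],"claw":1},
    {"xyz":[-0.04,-0.32,-0.05],"rot":[0,-0.065,0.06],"claw":1},
    {"xyz":[-0.06,-0.47,-0.08],"rot":[0,-0.095,0.09],"claw":1},
    {"xyz":[-0.08,-0.63,-0.1],"rot":[0.005,-0.13,0.12],"claw":1},
    {"xyz":[-0.095,-0.784,-0.119],"rot":[0.007,-0.159,0.151],"claw":1}
  ]
}}

```text
t: 21.75
eef_pos: [0.5902, 0.0576, 0.3065]
tcp_rot: [[-0.892, 0.147, 0.427], [0.132, 0.989, -0.066], [-0.432, -0.002, -0.902]]
contact_force: [0.6, 0.0, -2.0]
width: 0.335
gripper_force: 44.9
```

```bash
python3 e.py .06
```

```text
t 21.75 [0.5902 0.0576 0.3065] z [ 0.4267 -0.0657 -0.902 ] F [ 0.6  0.  -2. ] w 0.335 g 44.9
[ -4.4761  24.6192 -16.37   114.5096  46.1022  25.3412  24.0689]
xyz [0.218, -0.001, 0.45] rot [0.0, 0.0, 0.0]
label in window [120.0038   0.4034   0.3204] tilt 0.03597398343144839 y 0.03622218623626431
```

Emit:
{"op": "step_arm", "data": {
  "series": [
    {"xyz":[0.05,0,0.1],"rot":[0,0,0],"claw":1},
    {"xyz":[0.1,0,0.21],"rot":[0,0,0],"claw":1},
    {"xyz":[0.15,0,0.31],"rot":[0,0,0],"claw":1},
    {"xyz":[0.19,0,0.39],"rot":[0,0,0],"claw":1},
    {"xyz":[0.218,0,0.45],"rot":[0,0,0],"claw":1}
  ]
}}

```text
t: 22.17
eef_pos: [0.5898, 0.0586, 0.2451]
tcp_rot: [[-0.894, 0.145, 0.424], [0.129, 0.989, -0.066], [-0.429, -0.004, -0.903]]
contact_force: [0.7, 0.4, -1.8]
width: 0.337
gripper_force: 44.9
```

Emit:
{"op": "step_arm", "data": {
  "series": [
    {"xyz":[0,0,0],"rot":[0,0,0],"claw":1},
    {"xyz":[0,0,0],"rot":[0,0,0],"claw":1},
    {"xyz":[0,0,0],"rot":[0,0,0],"claw":1},
    {"xyz":[0,0,0],"rot":[0,0,0],"claw":1},
    {"xyz":[0,0,0],"rot":[0,0,0],"claw":1}
  ]
}}

```text
t: 22.58
eef_pos: [0.5908, 0.0586, 0.2459]
tcp_rot: [[-0.893, 0.145, 0.425], [0.129, 0.989, -0.065], [-0.43, -0.003, -0.903]]
contact_force: [0.1, -0.0, -2.3]
width: 0.335
gripper_force: 44.9
```

Emit:
{"op": "step_arm", "data": {
  "series": [
    {"xyz":[0,0,0],"rot":[0,0,0],"claw":1},
    {"xyz":[0,0,0],"rot":[0,0,0],"claw":1},
    {"xyz":[0,0,0],"rot":[0,0,0],"claw":1},
    {"xyz":[0,0,0],"rot":[0,0,0],"claw":1},
    {"xyz":[0,0,0],"rot":[0,0,0],"claw":1}
  ]
}}

```text
t: 23.0
eef_pos: [0.5905, 0.0587, 0.245]
tcp_rot: [[-0.894, 0.144, 0.424], [0.129, 0.99, -0.065], [-0.429, -0.003, -0.903]]
contact_force: [0.1, -0.1, -1.6]
width: 0.335
gripper_force: 44.9
```

Emit:
{"op": "step_arm", "data": {
  "series": [
    {"xyz":[0,0,0],"rot":[0,0,0],"claw":1},
    {"xyz":[0,0,0],"rot":[0,0,0],"claw":1},
    {"xyz":[0,0,0],"rot":[0,0,0],"claw":1},
    {"xyz":[0,0,0],"rot":[0,0,0],"claw":1},
    {"xyz":[0,0,0],"rot":[0,0,0],"claw":1}
  ]
}}

```text
t: 23.42
eef_pos: [0.5905, 0.0587, 0.245]
tcp_rot: [[-0.894, 0.144, 0.424], [0.129, 0.99, -0.065], [-0.429, -0.003, -0.903]]
contact_force: [0.1, 0.7, -0.9]
width: 0.336
gripper_force: 44.9
```

Emit:
{"op": "step_arm", "data": {
  "series": [
    {"xyz":[0,0,0],"rot":[0,0,0],"claw":1},
    {"xyz":[0,0,0],"rot":[0,0,0],"claw":1},
    {"xyz":[0,0,0],"rot":[0,0,0],"claw":1},
    {"xyz":[0,0,0],"rot":[0,0,0],"claw":1},
    {"xyz":[0,0,0],"rot":[0,0,0],"claw":1}
  ]
}}

```text
t: 23.83
eef_pos: [0.5905, 0.0587, 0.2451]
tcp_rot: [[-0.894, 0.144, 0.424], [0.129, 0.99, -0.065], [-0.429, -0.003, -0.903]]
contact_force: [-0.4, -0.2, -1.4]
width: 0.339
gripper_force: 44.9
```

Emit:
{"op": "step_arm", "data": {
  "series": [
    {"xyz":[0,0,0],"rot":[0,0,0],"claw":1},
    {"xyz":[0,0,0],"rot":[0,0,0],"claw":1},
    {"xyz":[0,0,0],"rot":[0,0,0],"claw":1},
    {"xyz":[0,0,0],"rot":[0,0,0],"claw":1},
    {"xyz":[0,0,0],"rot":[0,0,0],"claw":1}
  ]
}}

```text
t: 24.25
eef_pos: [0.5905, 0.0587, 0.2451]
tcp_rot: [[-0.894, 0.144, 0.424], [0.129, 0.99, -0.065], [-0.429, -0.003, -0.903]]
contact_force: [0.9, -0.4, -1.2]
width: 0.334
gripper_force: 44.9
```

Emit:
{"op": "step_arm", "data": {
  "series": [
    {"xyz":[0,0,0],"rot":[0,0,0],"claw":1},
    {"xyz":[0,0,0],"rot":[0,0,0],"claw":1},
    {"xyz":[0,0,0],"rot":[0,0,0],"claw":1},
    {"xyz":[0,0,0],"rot":[0,0,0],"claw":1},
    {"xyz":[0,0,0],"rot":[0,0,0],"claw":1}
  ]
}}

```text
t: 24.67
eef_pos: [0.5905, 0.0587, 0.2451]
tcp_rot: [[-0.894, 0.144, 0.424], [0.129, 0.99, -0.065], [-0.429, -0.003, -0.903]]
contact_force: [0.3, 1.1, -1.8]
width: 0.333
gripper_force: 44.9
```

```bash
python3 e.py .06; python3 - <<'E'
# numeric check of scanner in hand: grey silhouette vs model in the side view
from ov import *
from pl import *
p,R=state();xp,xR=X_load();s=(R@xR,p+R@xp)
im=env.snapshot("side");cv2.imwrite("pics/aim.png",im[:,:,::-1])
for l in [(75,24,30),(75,-24,30),(75,24,0),(75,-24,0),(33,24,30),(33,-24,30)]:
    print(l,proj("side",W(s,l)).round(1))
c=proj("side",W(s,(75,0,15)));x,y=c.round().astype(int)
print(c);g=im.astype(int)
for r in range(y-22,y+16,2): print(r," ".join("%3d"%(g[r,k].sum()//3) for k in range(x-26,x+26,2)))
E
```

```text
t 24.67 [0.5905 0.0587 0.2451] z [ 0.4242 -0.0649 -0.9032] F [ 0.3  1.1 -1.8] w 0.333 g 44.9
[-12.9065  29.8074  -4.316  119.252   59.2957  14.6479   9.688 ]
xyz [-0.002, -0.012, -0.012] rot [0.001, -0.002, 0.002]
label in window [58.5976  1.2895 -0.0521] tilt 0.14742104506267192 y 0.19391683953065098
t 24.67 [0.5905 0.0587 0.2451] z [ 0.4242 -0.0649 -0.9032] F [ 0.3  1.1 -1.8] w 0.333 g 44.9
(75, 24, 30) [361.2 214.3]
(75, -24, 30) [354.4 201.9]
(75, 24, 0) [372.8 211.7]
(75, -24, 0) [365.7 199.4]
(33, 24, 30) [362.1 201. ]
(33, -24, 30) [355.1 188.7]
[363.4768 206.739 ]
185 218 219 217 217 217 219 216 216 216 214 172  87  69  74  72  72  80 163 215 218 218 206 155 163 189 196
187 220 216 217 217 216 218 218 219 217 212 155  71  71  79  72  72  84 166 213 216 217 202 136 123 151 187
189 220 217 219 216 216 216 217 217 215 193 119  71  71  80  76  76  90 167 214 218 218 197 129 118 121 146
191 217 217 217 216 215 219 218 216 203 135  95  77  86 100  94  97  98 153 208 217 218 191 127 119 120 123
193 219 217 217 218 216 214 216 217 191 109 100  85  82  91  86  82  83 154 214 219 216 1
[... 830 characters left out ...]
  74  75  75  84 119 147 144 148 185 213 210 175 107
211 145 143 147 143 142 140 140 145 147 151 148 126  88  87  97 106 126 144 147 146 143 157 197 217 215 186
213 147 144 144 146 141 143 139 145 148 149 163 168 174 187 173 150 151 154 151 149 147 142 167 209 218 215
215 148 146 147 146 145 144 159 179 191 203 212 212 212 215 222 171 149 154 153 151 146 145 147 174 211 216
217 145 145 147 143 145 146 194 223 205 184 168 166 151 175 218 206 154 149 154 153 150 147 144 150 190 216
219 151 145 146 143 146 143 172 216 168 142 129 135 126 142 183 220 173 147 151 153 150 146 148 144 160 200
221 152 145 146 142 144 147 153 203 204 151 136 143 155 167 177 214 200 151 147 153 153 150 147 143 143 168
```

The dark head covers columns 355–370 and rows 188–212, against a predicted 354–373 and 188–214. So the aim is right to a few mm and was held for over 2 s. Now I take it back to the stand.

```bash
python3 - <<'E'
from pl import *
p,R=state()
plan([aim(.12),dock(-150,0,100)],p,R)
E
```

```text
t 24.72 [0.5905 0.0587 0.2451] z [ 0.4241 -0.0649 -0.9033] F [ 0.6  0.3 -0.8] w 0.333 g 44.9
xyz [-0.217, -0.013, -0.464] rot [0.001, -0.002, 0.002]
xyz [0.293, 0.752, 0.064] rot [-0.009, 0.159, -0.152]
xyz [0.083, 0.796, 0.123] rot [-0.008, 0.16, -0.152]
xyz [-0.14, 0.788, 0.126] rot [-0.009, 0.159, -0.152]
```

Emit:
{"op": "step_arm", "data": {
  "series": [
    {"xyz":[-0.05,0,-0.1],"rot":[0,0,0],"claw":1},
    {"xyz":[-0.1,0,-0.21],"rot":[0,0,0],"claw":1},
    {"xyz":[-0.15,0,-0.31],"rot":[0,0,0],"claw":1},
    {"xyz":[-0.19,-0.01,-0.4],"rot":[0,0,0],"claw":1},
    {"xyz":[-0.217,-0.013,-0.464],"rot":[0,-0.002,0.002],"claw":1}
  ]
}}

```text
t: 25.13
eef_pos: [0.5903, 0.0571, 0.3078]
tcp_rot: [[-0.892, 0.148, 0.428], [0.133, 0.989, -0.065], [-0.433, -0.001, -0.901]]
contact_force: [-0.4, 1.1, -1.6]
width: 0.333
gripper_force: 44.9
```

Emit:
{"op": "step_arm", "data": {
  "series": [
    {"xyz":[0.06,0.15,0.01],"rot":[0,0.03,-0.03],"claw":1},
    {"xyz":[0.12,0.3,0.02],"rot":[0,0.065,-0.06],"claw":1},
    {"xyz":[0.18,0.45,0.04],"rot":[0,0.095,-0.09],"claw":1},
    {"xyz":[0.24,0.6,0.05],"rot":[-0.005,0.13,-0.12],"claw":1},
    {"xyz":[0.293,0.752,0.064],"rot":[-0.009,0.159,-0.152],"claw":1}
  ]
}}

```text
t: 25.55
eef_pos: [0.5749, 0.1511, 0.2841]
tcp_rot: [[-0.978, -0.084, 0.189], [-0.095, 0.994, -0.047], [-0.184, -0.064, -0.981]]
contact_force: [0.0, -0.4, -1.8]
width: 0.335
gripper_force: 44.9
```

Emit:
{"op": "step_arm", "data": {
  "series": [
    {"xyz":[0.02,0.16,0.02],"rot":[0,0.03,-0.03],"claw":1},
    {"xyz":[0.03,0.32,0.05],"rot":[0,0.065,-0.06],"claw":1},
    {"xyz":[0.05,0.48,0.07],"rot":[0,0.095,-0.09],"claw":1},
    {"xyz":[0.07,0.64,0.1],"rot":[-0.005,0.13,-0.12],"claw":1},
    {"xyz":[0.083,0.796,0.123],"rot":[-0.008,0.16,-0.152],"claw":1}
  ]
}}

```text
t: 25.97
eef_pos: [0.5604, 0.2446, 0.2613]
tcp_rot: [[-0.947, -0.317, -0.058], [-0.312, 0.946, -0.087], [0.082, -0.064, -0.995]]
contact_force: [0.2, 1.0, -0.9]
width: 0.34
gripper_force: 44.9
```

```bash
python3 c.py "(-150,0,100)" "(-105,0,30)"; python3 -c "
from pl import *;print(env.read_state()['joint_positions'])"
```

```text
t 25.97 [0.5604 0.2446 0.2613] z [-0.0577 -0.0865 -0.9946] F [ 0.2  1.  -0.9] w 0.340 g 44.9
scanner in tray [-142.3593   85.7223  132.7438] rotvec [ 0.2189  0.249  -0.0908] F tray [ 0.1476 -0.7624 -1.0885]
xyz [-0.141, 0.784, 0.124] rot [-0.008, 0.158, -0.151]
xyz [-0.364, 0.001, 0.59] rot [-0.0, 0.0, -0.0]
[-10.8997  42.5714 -35.4865  84.6985  27.0731  67.2377  56.0502]
```

Emit:
{"op": "step_arm", "data": {
  "series": [
    {"xyz":[-0.03,0.16,0.02],"rot":[0,0.03,-0.03],"claw":1},
    {"xyz":[-0.06,0.32,0.05],"rot":[0,0.065,-0.06],"claw":1},
    {"xyz":[-0.09,0.47,0.07],"rot":[0,0.095,-0.09],"claw":1},
    {"xyz":[-0.12,0.63,0.1],"rot":[-0.005,0.13,-0.12],"claw":1},
    {"xyz":[-0.141,0.784,0.124],"rot":[-0.008,0.158,-0.151],"claw":1}
  ]
}}

```text
t: 26.38
eef_pos: [0.5463, 0.3377, 0.2387]
tcp_rot: [[-0.804, -0.524, -0.282], [-0.494, 0.852, -0.176], [0.332, -0.003, -0.943]]
contact_force: [0.5, -0.5, -1.3]
width: 0.334
gripper_force: 44.9
```

Emit:
{"op": "step_arm", "data": {
  "series": [
    {"xyz":[-0.07,0,0.12],"rot":[0,0,0],"claw":1},
    {"xyz":[-0.15,0,0.24],"rot":[0,0,0],"claw":1},
    {"xyz":[-0.22,0,0.36],"rot":[0,0,0],"claw":1},
    {"xyz":[-0.29,0,0.48],"rot":[0,0,0],"claw":1},
    {"xyz":[-0.364,0,0.59],"rot":[0,0,0],"claw":1}
  ]
}}

```text
t: 26.8
eef_pos: [0.5617, 0.3446, 0.1566]
tcp_rot: [[-0.805, -0.522, -0.28], [-0.492, 0.853, -0.176], [0.331, -0.004, -0.944]]
contact_force: [0.2, -0.7, -1.2]
width: 0.336
gripper_force: 44.9
```

```bash
python3 c.py "(-90,0,13)" "(-81,0,4)" "(-77,0,0.5)" "(-74.5,0,0)"
```

```text
t 26.80 [0.5617 0.3446 0.1566] z [-0.2804 -0.1763 -0.9436] F [ 0.2 -0.7 -1.2] w 0.336 g 44.9
scanner in tray [-103.9372    2.3752   29.3372] rotvec [ 0.0039  0.0018 -0.    ] F tray [ 1.0077  0.7307 -0.7463]
xyz [-0.073, 0.02, 0.164] rot [-0.001, 0.001, -0.002]
xyz [-0.035, 0.001, 0.1] rot [-0.0, 0.0, -0.0]
xyz [-0.012, -0.0, 0.042] rot [-0.0, 0.0, -0.0]
xyz [0.005, -0.0, 0.021] rot [-0.0, 0.0, -0.0]
```

Emit:
{"op": "step_arm", "data": {
  "series": [
    {"xyz":[-0.02,0.02,0.04],"rot":[0,0.001,-0.002],"claw":1},
    {"xyz":[-0.04,0.02,0.08],"rot":[0,0.001,-0.002],"claw":1},
    {"xyz":[-0.055,0.02,0.12],"rot":[0,0.001,-0.002],"claw":1},
    {"xyz":[-0.073,0.02,0.164],"rot":[0,0.001,-0.002],"claw":1},
    {"xyz":[-0.073,0.02,0.164],"rot":[0,0.001,-0.002],"claw":1}
  ]
}}

```text
t: 27.22
eef_pos: [0.5612, 0.349, 0.1364]
tcp_rot: [[-0.802, -0.526, -0.282], [-0.496, 0.85, -0.176], [0.332, -0.002, -0.943]]
contact_force: [-0.4, -1.5, -1.6]
width: 0.333
gripper_force: 44.9
```

Emit:
{"op": "step_arm", "data": {
  "series": [
    {"xyz":[-0.009,0,0.025],"rot":[0,0,0],"claw":1},
    {"xyz":[-0.017,0,0.05],"rot":[0,0,0],"claw":1},
    {"xyz":[-0.026,0,0.075],"rot":[0,0,0],"claw":1},
    {"xyz":[-0.035,0,0.1],"rot":[0,0,0],"claw":1},
    {"xyz":[-0.035,0,0.1],"rot":[0,0,0],"claw":1}
  ]
}}

```text
t: 27.63
eef_pos: [0.5614, 0.3489, 0.1234]
tcp_rot: [[-0.802, -0.526, -0.282], [-0.496, 0.85, -0.176], [0.332, -0.002, -0.943]]
contact_force: [0.4, -0.8, -3.5]
width: 0.335
gripper_force: 44.9
```

```bash
python3 c.py "(-77,0,0.5)" "(-74.5,0,0)"
```

```text
t 27.63 [0.5614 0.3489 0.1234] z [-0.2816 -0.1762 -0.9432] F [ 0.4 -0.8 -3.5] w 0.335 g 44.9
scanner in tray [-81.93    -1.4233   4.518 ] rotvec [-0.001   0.0007  0.0015] F tray [ 2.5811  0.9101 -2.4165]
xyz [-0.013, -0.012, 0.052] rot [-0.001, 0.0, 0.001]
xyz [0.006, -0.0, 0.02] rot [0.0, 0.0, -0.0]
```

Emit:
{"op": "step_arm", "data": {
  "series": [
    {"xyz":[-0.004,-0.012,0.015],"rot":[0,0,0.001],"claw":1},
    {"xyz":[-0.008,-0.012,0.03],"rot":[0,0,0.001],"claw":1},
    {"xyz":[-0.013,-0.012,0.052],"rot":[0,0,0.001],"claw":1},
    {"xyz":[-0.013,-0.012,0.052],"rot":[0,0,0.001],"claw":1},
    {"xyz":[-0.013,-0.012,0.052],"rot":[0,0,0.001],"claw":1}
  ]
}}

```text
t: 28.05
eef_pos: [0.5613, 0.3479, 0.1176]
tcp_rot: [[-0.803, -0.525, -0.282], [-0.495, 0.851, -0.176], [0.332, -0.001, -0.943]]
contact_force: [-0.9, 0.3, -1.9]
width: 0.337
gripper_force: 44.9
```

Emit:
{"op": "step_arm", "data": {
  "series": [
    {"xyz":[0.002,0,0.006],"rot":[0,0,0],"claw":1},
    {"xyz":[0.004,0,0.012],"rot":[0,0,0],"claw":1},
    {"xyz":[0.006,0,0.02],"rot":[0,0,0],"claw":1},
    {"xyz":[0.006,0,0.02],"rot":[0,0,0],"claw":1},
    {"xyz":[0.006,0,0.02],"rot":[0,0,0],"claw":1}
  ]
}}

```text
t: 28.47
eef_pos: [0.5603, 0.347, 0.1159]
tcp_rot: [[-0.803, -0.525, -0.282], [-0.495, 0.851, -0.176], [0.332, -0.002, -0.943]]
contact_force: [-0.3, 0.2, -2.0]
width: 0.335
gripper_force: 44.9
```

```bash
python3 c.py "(-74.5,0,0)"
```

```text
t 28.47 [0.5603 0.347  0.1159] z [-0.2815 -0.1756 -0.9433] F [-0.3  0.2 -2. ] w 0.335 g 44.9
scanner in tray [-75.2247  -0.3786   0.5348] rotvec [-0.      0.0011  0.0005] F tray [ 1.5402 -0.303  -1.2808]
xyz [-0.002, -0.003, 0.007] rot [-0.0, 0.001, 0.0]
```

Emit:
{"op": "step_arm", "data": {
  "series": [
    {"xyz":[0.001,-0.003,0.006],"rot":[0,0,0],"claw":1},
    {"xyz":[0.003,-0.003,0.012],"rot":[0,0,0],"claw":1},
    {"xyz":[0.004,-0.003,0.018],"rot":[0,0,0],"claw":1},
    {"xyz":[0.004,-0.003,0.018],"rot":[0,0,0],"claw":1},
    {"xyz":[0.004,-0.003,0.018],"rot":[0,0,0],"claw":1}
  ]
}}

```text
t: 28.88
eef_pos: [0.5605, 0.3469, 0.1154]
tcp_rot: [[-0.805, -0.524, -0.279], [-0.495, 0.852, -0.173], [0.329, -0.001, -0.944]]
contact_force: [3.2, 1.6, 4.7]
width: 0.337
gripper_force: 44.9
```

```bash
python3 c.py "(-74,0,0)"
```

```text
t 28.88 [0.5605 0.3469 0.1154] z [-0.2794 -0.1732 -0.9444] F [3.2 1.6 4.7] w 0.337 g 44.9
scanner in tray [-75.0131  -0.228   -0.0563] rotvec [ 0.0001  0.0044 -0.0006] F tray [-5.8495  0.3354  0.8004]
xyz [0.003, -0.002, 0.008] rot [0.0, 0.003, -0.0]
```

At the lip, with a reaction of about 6 N along the slope. I release, retreat along the fingers and settle.

Emit:
{"op": "step_arm", "data": {
  "series": [
    {"xyz":[0,0,0],"rot":[0,0,0],"claw":0.4},
    {"xyz":[0,0,0],"rot":[0,0,0],"claw":0.4},
    {"xyz":[0,0,0],"rot":[0,0,0],"claw":0.4},
    {"xyz":[0,0,0],"rot":[0,0,0],"claw":0.4},
    {"xyz":[0,0,0],"rot":[0,0,0],"claw":0.4}
  ]
}}

```text
t: 29.3
eef_pos: [0.5592, 0.3459, 0.1137]
tcp_rot: [[-0.803, -0.525, -0.282], [-0.495, 0.851, -0.176], [0.333, -0.002, -0.943]]
contact_force: [0.6, -0.3, 0.4]
width: 0.601
gripper_force: 0.0
```

Emit:
{"op": "step_arm", "data": {
  "series": [
    {"xyz":[0,0,0],"rot":[0,0,0],"claw":0.4},
    {"xyz":[0,0,-0.1],"rot":[0,0,0],"claw":0.4},
    {"xyz":[0,0,-0.25],"rot":[0,0,0],"claw":0.4},
    {"xyz":[0,0,-0.4],"rot":[0,0,0],"claw":0.4},
    {"xyz":[0,0,-0.55],"rot":[0,0,0],"claw":0.4}
  ]
}}

```text
t: 29.72
eef_pos: [0.5781, 0.3576, 0.1768]
tcp_rot: [[-0.803, -0.525, -0.282], [-0.495, 0.851, -0.176], [0.333, -0.002, -0.943]]
contact_force: [-0.1, 0.8, 0.4]
width: 0.602
gripper_force: 0.0
```

Emit:
{"op": "step_arm", "data": {
  "series": [
    {"xyz":[0,0,-0.2],"rot":[0,0,0],"claw":0.4},
    {"xyz":[0,0,-0.4],"rot":[0,0,0],"claw":0.4},
    {"xyz":[0,0,-0.6],"rot":[0,0,0],"claw":0.4},
    {"xyz":[0,0,-0.8],"rot":[0,0,0],"claw":0.4},
    {"xyz":[0,0,-0.9],"rot":[0,0,0],"claw":0.4}
  ]
}}

```text
t: 30.13
eef_pos: [0.6092, 0.3776, 0.281]
tcp_rot: [[-0.804, -0.524, -0.279], [-0.495, 0.852, -0.173], [0.328, -0.001, -0.945]]
contact_force: [0.6, 0.3, 0.2]
width: 0.605
gripper_force: 0.0
```

Emit:
{"op": "step_arm", "data": {
  "series": [
    {"xyz":[0,0,0],"rot":[0,0,0],"claw":0.4},
    {"xyz":[0,0,0],"rot":[0,0,0],"claw":0.4},
    {"xyz":[0,0,0],"rot":[0,0,0],"claw":0.4},
    {"xyz":[0,0,0],"rot":[0,0,0],"claw":0.4},
    {"xyz":[0,0,0],"rot":[0,0,0],"claw":0.4}
  ]
}}

```text
t: 30.55
eef_pos: [0.6081, 0.376, 0.277]
tcp_rot: [[-0.803, -0.525, -0.283], [-0.494, 0.851, -0.177], [0.334, -0.002, -0.943]]
contact_force: [-0.4, -0.6, 0.9]
width: 0.605
gripper_force: 0.0
```

```bash
python3 - <<'E'
from ov import *
from pl import state
state()
a=cv2.imread("pics/dk2.png")[:, 400:].astype(int)   # docked view before, 6x side crop
IM["side"]=env.snapshot("side")[:,:,::-1].copy();cv2.imwrite("pics/end.png",IM["side"])
b=tile("side",265,130,6,400,400,[]).astype(int)
d=np.abs(a-b).max(2)
h,w=b.shape[:2];a=a[:h,:w];d=d[:h,:w]
print(a.shape,b.shape,"head/handle region diffs:",[(r,c,int(d[r:r+40,c:c+40].mean())) for r in range(80,360,40) for c in range(100,300,40)])
E
```

```text
t 30.55 [0.6081 0.376  0.277 ] z [-0.2831 -0.1771 -0.9426] F [-0.4 -0.6  0.9] w 0.605 g 0.0
(400, 400, 3) (400, 400, 3) head/handle region diffs: [(80, 100, 6), (80, 140, 6), (80, 180, 9), (80, 220, 9), (80, 260, 8), (120, 100, 6), (120, 140, 6), (120, 180, 8), (120, 220, 4), (120, 260, 9), (160, 100, 4), (160, 140, 5), (160, 180, 6), (160, 220, 3), (160, 260, 2), (200, 100, 3), (200, 140, 4), (200, 180, 9), (200, 220, 2), (200, 260, 1), (240, 100, 2), (240, 140, 5), (240, 180, 3), (240, 220, 4), (240, 260, 2), (280, 100, 3), (280, 140, 2), (280, 180, 3), (280, 220, 4), (280, 260, 2), (320, 100, 2), (320, 140, 3), (320, 180, 2), (320, 220, 2), (320, 260, 1)]
```

The docked view matches the first docking almost pixel for pixel, so I hand the job in.

```bash
python3 -c "
from plant import env
print(env.sign_off())"
```

```text
the job is handed in; nothing more can be done
None
```

The job is handed in, though sign-off returned no verdict: the hook was pushed to a hard stop, the scanner docked, held over the label for over 2 s and re-docked, and no bystander was knowingly touched (their final positions were not checked).

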